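Clear the stacked fret-setup parts to their places

TASK

The setup parts have been left stacked on the blue neck cradle. Take the stack apart from the top down, finishing each part before the next: brass saddle onto the yellow mat, steel press insert onto the dark plate of the fret heater, wooden block onto the cork mat and lastly the blue cradle onto the green mat, each laid flat in the middle of its place with its long side along the long side of the place. Leave the notched straightedge and the amber bottle where they are.

Things in the scene. Friction and masses are not known exactly. Their poses are not given: they have to be found in the camera images.
- saddle_center (a point): Brass bridge saddle, loose, top of the stack: brass-coloured block 34 x 14 x 11 mm (own x, y, z) with two dark string grooves; about 45 g. Point: its centre, 5.5 mm above its underside. x along its length, z up.
- insert_center (a point): Fret press insert, loose, under the saddle: bare steel plate lying flat, 64 x 32 x 13 mm (x, y, z), -y edge straight and +y edge an arc (full 32 mm width over the middle 24 mm of length, 25 mm wide at the ends), two dark dots on top; about 190 g. Point: centre of these extents, 6.5 mm above its underside. x along its length, z up.
- block_center (a point): Wooden sanding block, loose, under the insert: light-coloured wood 84 x 40 x 20 mm (x, y, z); about 60 g. Point: its centre, 10 mm above its underside. x along its length, z up.
- cradle_center (a point): Blue plastic neck cradle, loose, bottom of the stack: 116 x 54 mm (x, y); a flat floor 24 mm high, 96 mm long and the full 54 mm wide, on which the block rests, between two 10 mm thick end lips, 36 mm high, at its -x and +x ends; sides (-y, +y) are straight; about 220 g. Point: at its middle, 18 mm above its underside. x along its length, z up.
- yellow_mat_top (a point): Yellow plastic mat with a dark border line, fixed, 64 x 48 x 4 mm, flat: place of the saddle. Point: centre of its top face. x along its length, z up.
- heater_plate (a point): Fret heater base, fixed: aluminium case 160 x 104 x 38 mm with a dark steel plate 84 x 52 mm standing 6 mm above the case top (place of the insert), and a red push button beside it. Point: centre of the plate's top face, 44 mm above the bench. x along the length of plate and case; the case reaches 58 mm to +x, 102 mm to -x and 52 mm to either y side of the point; the button is 78 mm to -x of it and plays no part.
- cork_mat_top (a point): Brown cork mat with a dark border line, fixed, 108 x 64 x 4 mm, flat: place of the wooden block. Point: centre of its top face. x along its length, z up.
- green_mat_top (a point): Green mat with a white border line, fixed, 140 x 80 x 4 mm, flat: place of the cradle. Point: centre of its top face. x along its length, z up.
- straightedge_center (a point): Stainless notched straightedge, loose bystander lying flat at the far side of the bench, 450 x 36 x 4 mm. Point: its centre; x along its length. Not to be moved.
- bottle_center (a point): Small amber bottle with a white cap, loose bystander standing upright, 36 mm across, 100 mm high. Point: its centre, 50 mm up. Not to be moved.
Not all that is in view belongs to the job. Of the things shaped like the part that bears cradle_center, the blue one is meant. What is shaped like the part that bears insert_center but pink is not meant.

How it is judged (in metres and radians):
On the way, in this order (a step that is already met when the one before it is completed fails the run):
1. the brass saddle lies on the yellow mat (horizontal distance between saddle_center and yellow_mat_top below 0.012 m and z of saddle_center in the frame of yellow_mat_top between 0.0025 and 0.0085 m and angle between saddle_center's own z axis and vertical below 0.1 rad and angle between the x axis of saddle_center and the x axis of yellow_mat_top, either way round below 0.22 rad), for 0.2 s.
2. the steel insert lies on the heater's dark plate (horizontal distance between insert_center and heater_plate below 0.012 m and z of insert_center in the frame of heater_plate between 0.0035 and 0.0095 m and angle between insert_center's own z axis and vertical below 0.1 rad and angle between the x axis of insert_center and the x axis of heater_plate, either way round below 0.22 rad), for 0.2 s.
3. the wooden block lies on the cork mat (horizontal distance between block_center and cork_mat_top below 0.012 m and z of block_center in the frame of cork_mat_top between 0.007 and 0.013 m and angle between block_center's own z axis and vertical below 0.1 rad and angle between the x axis of block_center and the x axis of cork_mat_top, either way round below 0.22 rad), for 0.2 s.
4. the blue cradle lies on the green mat (horizontal distance between cradle_center and green_mat_top below 0.014 m and z of cradle_center in the frame of green_mat_top between 0.015 and 0.021 m and angle between cradle_center's own z axis and vertical below 0.1 rad and angle between the x axis of cradle_center and the x axis of green_mat_top, either way round below 0.22 rad), for 0.2 s.
At the end, for the whole second after the job is handed in: Saddle on yellow mat, insert on heater plate, block on cork mat (centred within 12 mm), cradle on green mat (14 mm); each resting flat on its place (height within 3 mm, tilt under 0.1 rad), long axis within 0.22 rad of the place's, either way round, at rest (all of step 1 and all of step 2 and all of step 3 and all of step 4 and linear speed of each of saddle, insert, block, cradle below 0.02 m/s); the robot touches nothing.
It fails at once if the straightedge is moved by more than 10 mm (distance of straightedge_center from where it was at the start of the episode above 0.01 m).
It fails at once if the bottle is moved by more than 10 mm (distance of bottle_center from where it was at the start of the episode above 0.01 m).
It also fails if it takes over 141 s, if anything falls off the work surface, if the arm or the gripper's body presses on something with over 40 N, if the wrist force passes 120 N, or if a joint passes its speed limit or range.

ROBOT

A 7-joint arm with a two-finger parallel gripper is mounted at the origin on the work surface. World frame = base frame: x ahead of the robot, y to its left, z up, the work surface at z = 0. Lengths are in m, angles in degrees, forces in N, time in s.
With the tool pointing down it reaches from about 0.425 to 0.875 m from the base axis. Payload 4.7 kg.
Tool frame: the origin (TCP) lies at the very end of the fingers, on their centre line; the grasp point (between the pads) lies 19 mm behind it; x points along the fingers, z is the direction in which the jaws open and shut, and the axes are right-handed (so a half turn about x gives the same grasp; the last joint's range is limited). The gripper opens to 87 mm and grips with 3 to 60 N. Pads are 19 mm wide; open, the fingers measure 117 mm over their backs; the gripper's body (75 mm by 190 mm) begins 51 mm behind the grasp point.
Start: joints at [0.808, 18.392, -4.016, 83.108, 1.295, 78.541, -3.26], TCP at [0.65, -0, 0.195] pointing down, gripper open.
Joint ranges: [-163.93, 163.93], [-17.29, 119.83], [-79.2, 71.16], [3.27, 140.29], [-89.18, 269.18], [5.43, 117.66], [-154.24, 154.24]. Speed limits (degrees/s): [147.25, 147.25, 180, 180, 180, 180, 180].

INTERFACE

Orientations are given as [roll, pitch, yaw] about the fixed x, y, z axes, in that order (R = Rz(yaw) Ry(pitch) Rx(roll)).
In Python, from cell import env gives the robot as it stands. The module is installed in compiled form; this text tells all that it offers.
- The arm moves only by the tool drive_tool, never from a script. Its argument "increments" is a list of rows, each a list of 2 entries, a list of its own where there are three numbers: the shift along the tool's x, y, z scaled (see below), then the turn, a rotation vector about the tool's x, y, z scaled (see below). In form: [[[dx, dy, dz], [wx, wy, wz]], ...]. A call has 1 to 10 rows; each row shifts and turns the commanded pose from where the row before left it, along the tool's axes as they then stand; what a row does not reach is not made up. The controller multiplies each number of a shift by 0.04 m and each number of a turn by 120 degrees. A row lasts 1/10 s, in which the tool goes at most 50 mm and 8.59 degrees, less where a joint would pass 70% of its speed; a pose out of reach is approached as far as the arm can. A call with a number of a shift or a turn outside -1 to 1 is refused whole. A call with a gripper value outside its range is refused whole. "hand" is the gripper's target within -1 to 1 (fully open at 1, half-way at 0, shut at -1), set as the call begins (left out, the last holds). The fingers move at their own pace and stop on an object; "squeeze" is the grip in N (left out, the last holds). Time passes only in rows, so rows that do not move let the fingers close. It gives the time, the measured TCP pose, the force and the opening at its end, in the units of the state.
- env.get_obs(): the state, without advancing time (a new reading comes with each control period).
- env.read_camera(name): name is "scene" or "side" or "wrist"; returns a dict with "frame" (400x640x3 uint8, red, green, blue), "fx", "fy", "cx", "cy" (pixels), "distortion" ([k1, k2, p1, p2, k3] as OpenCV has them; the pictures are not rectified), "R" (3x3) and "t" (3): a world point X has camera coordinates R X + t. Camera axes: x right, y down, z forward; pixel columns grow to the right and rows downward; lengths in m; the calibration is good to about 2 mm. A picture is of the moment at which its call begins. There is no depth.
- env.sign_off(): hands the job in, once; it reports no verdict.
The state is a dict: "time_s": time; "qpos": joint angles; "joint_velocities": joint speeds; "effort": joint torques, N m; "tool_pos": TCP position; "tool_rot": TCP orientation; "force": force on the tool from outside, world axes, zero at the start; "wrist_torque": the same for the moment, N m; "grip_width": finger opening in m.
Only numpy, scipy, OpenCV 4.12 (cv2) and the standard library are available. Lean on these libraries where they do the work, as an engineer would, in place of code of your own. Each camera call takes 0.05 s, during which the arm holds its last target.

## Working session

There is one attempt and no reset: what is moved stays moved. The work goes in short steps, Python scripts to look and compute and a tool call to move; the robot and the scene stay as the last step left them, time stands still between calls to the robot, and variables do not carry over. Pictures are saved under pics/ and viewed, and the job is handed in when it is done.

Besides the shell and the picture viewer there is one more tool, called after "Request:" as name(argument=value, ...), one argument or row to a line, values as JSON. drive_tool: Moves the arm, as the interface text tells. Shifts and turns lie within -1 to 1; 1 stands for 0.04 m of shift or 120 degrees of turn. Its arguments: {"type":"object","properties":{"increments":{"type":"array"},"hand":{"type":"number"},"squeeze":{"type":"number"}},"required":["increments"]}

```bash
mkdir -p pics; python3 - <<'E'
from cell import env
import cv2
o=env.get_obs()
for k in o: print(k,o[k])
for n in ("scene","side","wrist"):
    c=env.read_camera(n); cv2.imwrite(f"pics/{n}0.png",c["frame"][:,:,::-1])
    print(n,[c[k] for k in("fx","fy","cx","cy","distortion")]); print(c["R"],c["t"])
E
```

```text
time_s 0.0
qpos [ 0.80848358 18.43880059 -4.01486132 83.17519709  1.29322613 78.5417074
 -3.26057873]
joint_velocities [-0.10894569  0.03435754  0.06076298 -0.0900411  -0.01747296 -0.0119518
 -0.08719199]
effort [-2.58547143e-04 -4.91284704e+01 -4.03903294e-01 -3.12526345e+01
 -6.40594075e-02  4.37659642e-02  1.61017233e-04]
tool_pos [ 6.49383654e-01 -5.67301198e-05  1.93961828e-01]
tool_rot [-177.76614255   89.88935456 -177.76643873]
force [-0.33970178  0.19472341 -0.34620063]
wrist_torque [ 0.00643953 -0.00663681 -0.06230628]
grip_width 0.08696263045619353
scene [379.9068363462585, 379.9068363462585, 323.2848227388042, 203.04973147459108, array([-0.03480822,  0.        ,  0.        ,  0.        ,  0.        ])]
[[ 0.48145089  0.8764559  -0.00548592]
 [ 0.7217036  -0.39997914 -0.56494301]
 [-0.49734188  0.26803311 -0.82511169]] [-0.29342638 -0.32002697  1.43955197]
side [437.72515290265505, 437.72515290265505, 317.66251580732614, 205.53040834066874, array([-0.04096527,  0.        ,  0.        ,  0.        ,  0.        ])]
[[-0.85988256 -0.51048976  0.00147907]
 [-0.3550049   0.59589264 -0.72033567]
 [ 0.36684262 -0.61992916 -0.69362406]] [0.46963678 0.19319219 1.24170479]
wrist [334.45266445209614, 334.45266445209614, 324.2441056258513, 203.9679416910621, array([0.01064516, 0.        , 0.        , 0.        , 0.        ])]
[[ 9.99999713e-01 -9.04513765e-05 -7.52457690e-04]
 [ 1.33064974e-04 -9.56474398e-01  2.91816224e-01]
 [-7.46101695e-04 -2.91816241e-01 -9.56474111e-01]] [-0.65056697 -0.03598578  0.39164956]
```

View pics/scene0.png

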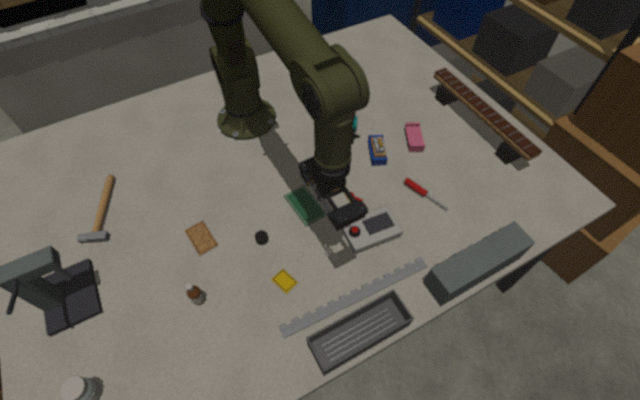

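View pics/side0.png

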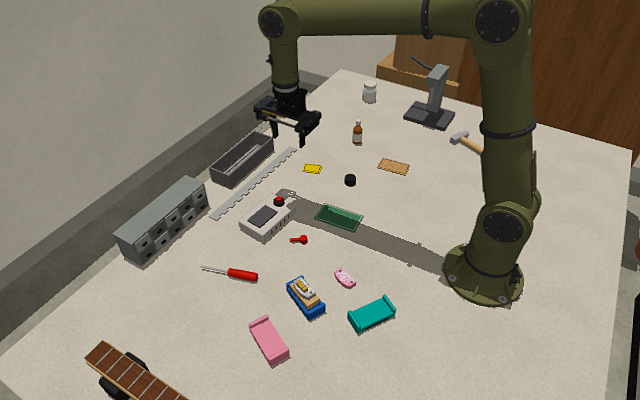

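View pics/wrist0.png

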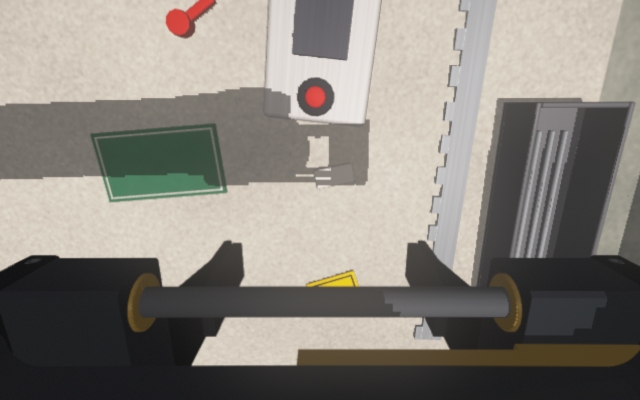

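The side view shows the stack at about (304,297): blue, wood, steel and brass. Things that could be mistaken for its parts are the teal cradle (372,313), the pink cradle shape (268,340) and the small pink insert shape (345,278). The green mat is at (339,217), yellow at (313,169), cork at (393,166) and the heater at (265,217). I'll check the stack in a close crop and measure.

```bash
cat > h.py <<'E'
import numpy as np, cv2
from cell import env
def ray(c,px):
    K=np.array([[c["fx"],0,c["cx"]],[0,c["fy"],c["cy"]],[0,0,1]]);
    u=cv2.undistortPoints(np.asarray(px,float).reshape(-1,1,2),K,np.array(c["distortion"])).reshape(-1,2)
    R=np.array(c["R"]);t=np.array(c["t"])
    return -R.T@t, np.c_[u,np.ones(len(u))]@R
def plane(c,px,z):
    C,d=ray(c,px); s=(z-C[2])/d[:,2]; return C+s[:,None]*d
def proj(c,X):
    K=np.array([[c["fx"],0,c["cx"]],[0,c["fy"],c["cy"]],[0,0,1]])
    R=np.array(c["R"]);t=np.array(c["t"]);X=np.asarray(X,float).reshape(-1,3)
    return cv2.projectPoints(X,cv2.Rodrigues(R)[0],t,K,np.array(c["distortion"]))[0].reshape(-1,2)
def rect(P):
    (cx,cy),(w,h),a=cv2.minAreaRect((P[:,:2]*1000).astype(np.float32))
    if w<h: w,h,a=h,w,a+90
    return np.round([cx,cy,w,h,(a+90)%180-90],1)
def mask(c,lo,hi,box=None):
    hsv=cv2.cvtColor(c["frame"],cv2.COLOR_RGB2HSV); m=cv2.inRange(hsv,np.array(lo),np.array(hi))
    if box:
        k=np.zeros_like(m); x0,y0,x1,y1=box; k[y0:y1,x0:x1]=255; m&=k
    return m
def big(m):
    cs,_=cv2.findContours(m,cv2.RETR_EXTERNAL,cv2.CHAIN_APPROX_NONE)
    return max(cs,key=cv2.contourArea).reshape(-1,2)
E
python3 - <<'E'
from h import *
c=env.read_camera("side")
f=c["frame"]
for n,b in (("stack",(270,260,400,340)),("mats",(190,130,430,260))):
    x0,y0,x1,y1=b; s=min(6,800//(x1-x0)); cv2.imwrite(f"pics/{n}.png",cv2.resize(f[y0:y1,x0:x1,::-1],None,fx=s,fy=s,interpolation=cv2.INTER_NEAREST))
for n,px,lo,hi,z in (("yellow",(313,169),(22,120,80),(35,255,255),.004),("cork",(393,166),(8,60,80),(20,255,255),.004),("green",(339,217),(60,60,20),(85,255,255),.004)):
    x,y=px; P=plane(c,big(mask(c,lo,hi,(x-40,y-25,x+40,y+25))),z); print(n,rect(P))
x,y=304,297
print("blue hull",rect(plane(c,big(mask(c,(100,100,40),(125,255,255),(x-30,y-30,x+30,y+30))),.03)))
print(f[217,250:290:4],f[285:310:3,304])
E
```

```text
yellow [ 661.  -151.7   64.4   50.7   17. ]
cork [ 413.9 -313.2  108.3   68.3    7.9]
green [459.4  16.4 139.3  81.    4.8]
blue hull [381.9 342.3 131.   59.3 -26.1]
[[ 96  93  92]
 [ 79  78  80]
 [ 80  78  82]
 [ 84  80  83]
 [ 82  81  84]
 [ 63  61  64]
 [204 197 186]
 [196 188 179]
 [182 174 164]
 [ 98  94  87]] [[189 148  40]
 [196 157  52]
 [ 79  54   3]
 [182 181 174]
 [ 66  70  69]
 [202 164 105]
 [ 88  65  38]
 [ 44  66 120]
 [ 23  99 174]]
```

View pics/stack.png

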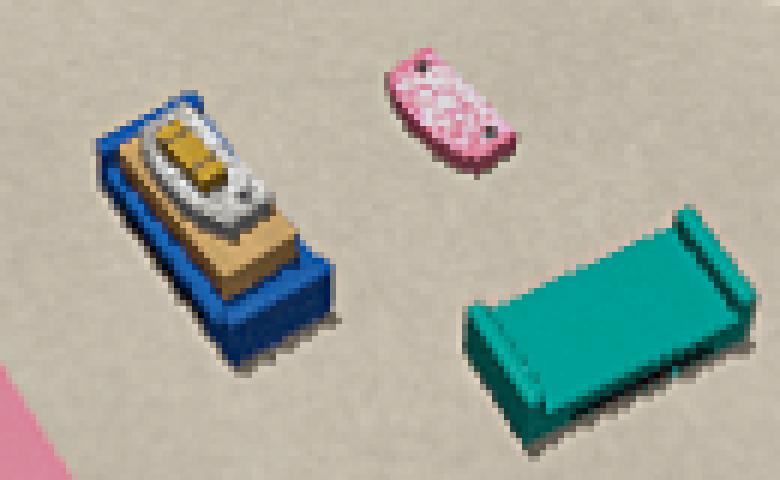

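View pics/mats.png

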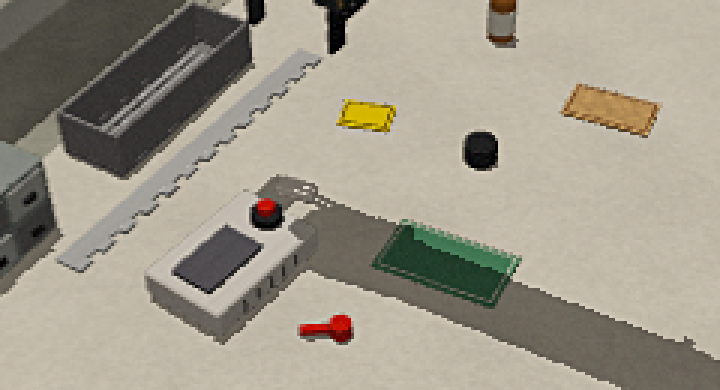

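The crop confirms the stack: blue cradle with wood, steel and brass on top. The pink insert shape and the teal cradle stand apart from it. Next I'll bring the wrist camera over the stack.

Request:
drive_tool(
  increments=[
    [[0,0.86,-0.75],[0,0,0]],
    [[0,0.86,-0.75],[0,0,0]],
    [[0,0.86,-0.75],[0,0,0]],
    [[0,0.86,-0.75],[0,0,0]],
    [[0,0.86,-0.75],[0,0,0]],
    [[0,0.86,-0.75],[0,0,0]],
    [[0,0.86,-0.75],[0,0,0]],
    [[0,0.86,-0.75],[0,0,0]],
    [[0,0.86,-0.75],[0,0,0]],
    [[0,0,0],[0,0,0]],
  ],
  hand=1,
)

```text
time_s: 1.2
tool_pos: [0.3746, 0.3154, 0.1955]
tool_rot: [113.3, 89.8, 114.0]
force: [0.1, -0.1, 0.5]
grip_width: 0.0871
```

```bash
python3 - <<'E'
from h import *
o=env.get_obs(); print(o["time_s"],o["tool_pos"],o["tool_rot"],o["qpos"])
for n in("wrist","side","scene"):
    c=env.read_camera(n); cv2.imwrite(f"pics/{n}1.png",c["frame"][:,:,::-1])
    np.save(f"{n}1.npy",c,allow_pickle=True)
E
```

```text
1.2 [0.37458484 0.31542907 0.19545561] [113.3377749   89.84755848 113.9894296 ] [-20.82409201  -0.37278813 -22.03599783 104.52302532  -0.29310256
  75.77340519 -42.13616309]
```

View pics/wrist1.png

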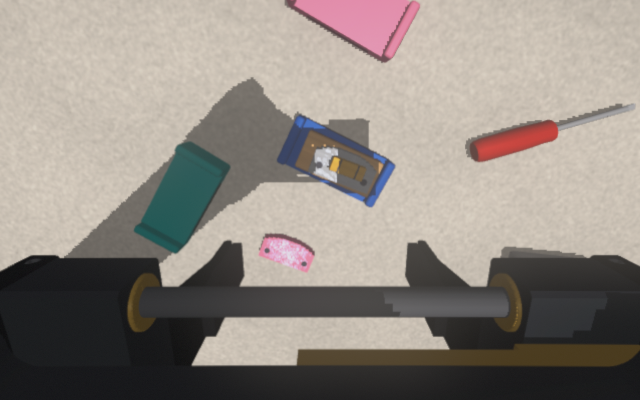

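View pics/side1.png

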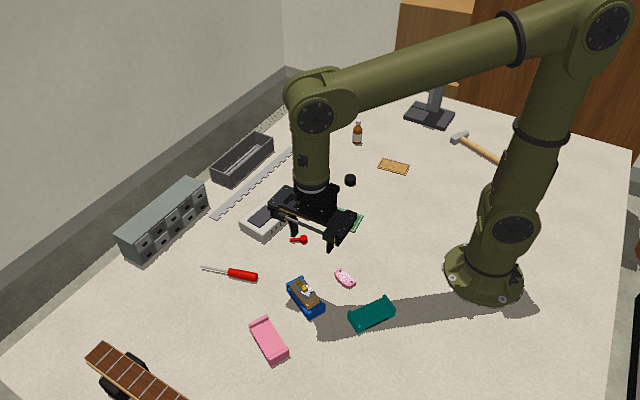

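View pics/scene1.png

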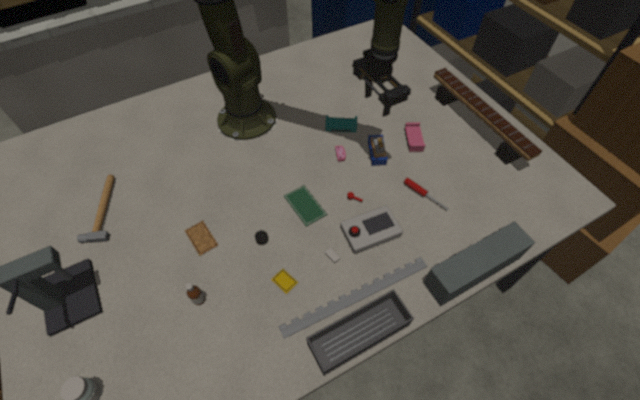

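The wrist view shows the stack at (336,160), partly in the gripper's shadow, with the saddle near (348,166). I'll zoom in and fit the parts.

```bash
python3 - <<'E'
from h import *
c=np.load("wrist1.npy",allow_pickle=True).item(); f=c["frame"]
cr=f[105:215,265:405]; cr=np.clip(cr.astype(float)*1.6,0,255).astype(np.uint8)
cv2.imwrite("pics/stackw.png",cv2.resize(cr[:,:,::-1],None,fx=5.5,fy=5.5,interpolation=cv2.INTER_CUBIC))
P=big(mask(c,(100,90,20),(125,255,255),(265,105,405,215)))
print("cradle z36",rect(plane(c,P,.036)))
s=np.load("side1.npy",allow_pickle=True).item()
w=np.load("scene1.npy",allow_pickle=True).item()
for n,cc,px,lo,hi,z in (("yellow",s,(313,169),(22,120,80),(35,255,255),.004),("cork",s,(393,166),(8,60,80),(20,255,255),.004),("green",w,(305,205),(50,60,20),(88,255,255),.004),("yellow",w,(285,281),(22,120,60),(35,255,255),.004),("cork",w,(201,237),(5,60,50),(20,255,255),.004)):
    x,y=px; P=plane(cc,big(mask(cc,lo,hi,(x-40,y-30,x+40,y+30))),z); print(n,rect(P))
x0,y0,x1,y1=325,195,415,260
cv2.imwrite("pics/heat.png",cv2.resize(w["frame"][y0:y1,x0:x1,::-1],None,fx=8,fy=8,interpolation=cv2.INTER_CUBIC))
# plate by darkness
z0=np.load("side1.npy",allow_pickle=True).item()
g=cv2.cvtColor(w["frame"],cv2.COLOR_RGB2GRAY); m=np.zeros_like(g); m[208:240,360:402]=(g[208:240,360:402]<70)*255
print("plate scene",rect(plane(w,big(m),.044)))
E
```

```text
cradle z36 [375.5 342.1  85.   53.1 -25.2]Traceback (most recent call last):
  File "<stdin>", line 10, in <module>
  File "h.py", line 25, in big
    return max(cs,key=cv2.contourArea).reshape(-1,2)
           ~~~^^^^^^^^^^^^^^^^^^^^^^^^
ValueError: max() iterable argument is empty
```

View pics/stackw.png

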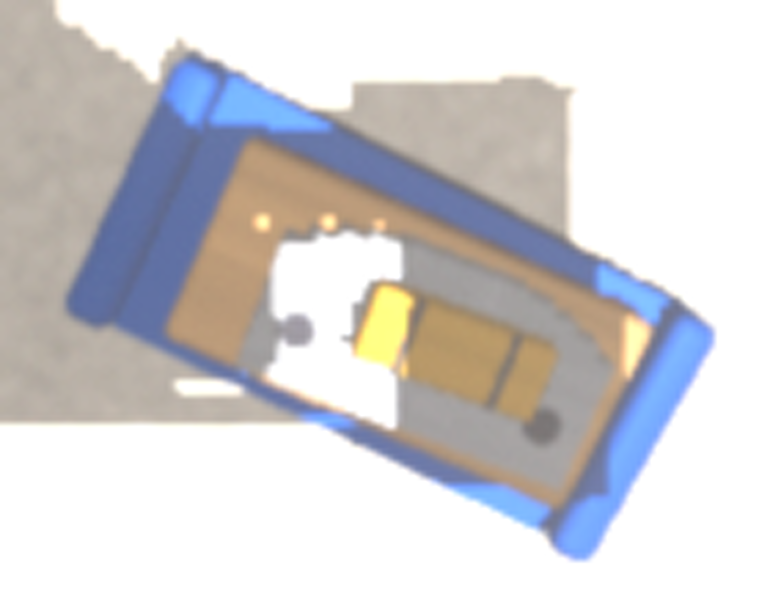

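```bash
python3 - <<'E'
from h import *
c=np.load("wrist1.npy",allow_pickle=True).item()
def q(p,z): return plane(c,np.array(p)/5.5+[265-.4,105-.4],z)
for n,p,z in (("saddle",[(372,282),(556,345),(535,420),(357,358)],.068),("block",[(252,140),(650,320),(562,508),(168,332)],.044),("cradle",[(185,58),(70,310),(580,555),(712,335)],.036),("dots",[(295,330),(542,427)],.057),("ins",[(240,362),(568,500),(610,385),(275,240)],.057)):
    P=q(p,z); print(n,np.round(P[:,:2].mean(0)*1000,1),rect(P),np.round(P[:,:2]*1000).tolist())
s=np.load("side1.npy",allow_pickle=True).item()
w=np.load("scene1.npy",allow_pickle=True).item()
for n,cc,px,lo,hi,z in (("yellow",s,(313,169),(22,120,80),(35,255,255),.004),("cork",s,(393,166),(8,60,80),(20,255,255),.004),("green",w,(305,205),(50,60,20),(88,255,255),.004),("yellow",w,(285,281),(22,120,60),(35,255,255),.004),("cork",w,(201,237),(5,60,50),(20,255,255),.004)):
  try:
    x,y=px; P=plane(cc,big(mask(cc,lo,hi,(x-40,y-30,x+40,y+30))),z); print(n,rect(P))
  except Exception as e: print(n,e, cc["frame"][y,x])
x0,y0,x1,y1=325,195,415,260
cv2.imwrite("pics/heat.png",cv2.resize(w["frame"][y0:y1,x0:x1,::-1],None,fx=8,fy=8,interpolation=cv2.INTER_CUBIC))
g=cv2.cvtColor(w["frame"],cv2.COLOR_RGB2GRAY); m=np.zeros_like(g); m[208:240,360:402]=(g[208:240,360:402]<70)*255
print("plate scene",rect(plane(w,big(m),.044)))
E
```

```text
saddle [397.9 334.5] [397.7 334.5  35.4  13.7 -18.2] [[383.0, 347.0], [415.0, 336.0], [412.0, 322.0], [381.0, 333.0]]
block [391.  334.4] [391.4 334.4  82.7  39.5 -23.9] [[361.0, 369.0], [436.0, 336.0], [421.0, 300.0], [346.0, 333.0]]
cradle [387.7 334.5] [387.4 334.1 112.5  52.  -26.6] [[349.0, 383.0], [326.0, 336.0], [426.0, 288.0], [449.0, 332.0]]
dots [392.3 327.3] [392.3 327.3  48.6   0.  -21. ] [[370.0, 336.0], [415.0, 319.0]]
ins [393.3 328.4] [393.2 328.5  68.5  22.8 -22.6] [[360.0, 330.0], [420.0, 305.0], [427.0, 327.0], [366.0, 352.0]]
yellow max() iterable argument is empty [60 58 35]
cork [ 413.9 -313.2  108.2   68.3    7.9]
green [461.2  13.9 126.8  65.8   3.7]
yellow [ 662.2 -155.2   61.3   45.5   18.5]
cork [ 415.1 -316.1  109.2   64.2    7.3]
plate scene [649.3 162.7  80.3  48.5  83.7]
```

View pics/heat.png

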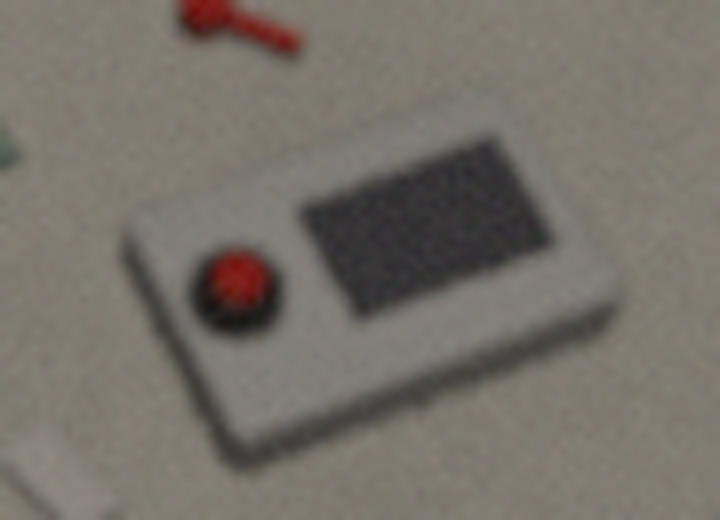

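Request:
drive_tool(
  increments=[
    [[0,0,0],[-0.066,0,0]],
    [[0,0,0],[-0.066,0,0]],
    [[0,0,0],[-0.066,0,0]],
    [[0,0,0],[-0.066,0,0]],
    [[0,0,0],[-0.066,0,0]],
    [[0,0,0],[-0.066,0,0]],
    [[0,0,0],[-0.066,0,0]],
    [[0,0,0],[-0.066,0,0]],
    [[0,0,0],[-0.066,0,0]],
    [[0,0,0],[0,0,0]],
  ],
)

```text
time_s: 2.35
tool_pos: [0.3813, 0.308, 0.1948]
tool_rot: [-176.7, 90.0, -105.6]
force: [0.1, -0.4, -0.3]
grip_width: 0.0868
```

```bash
cat >> h.py <<'E'
from scipy.spatial.transform import Rotation as Ro
def plan(x,y,z,ang=None):
    o=env.get_obs(); p=np.array(o["tool_pos"]); R=Ro.from_euler("xyz",o["tool_rot"],degrees=True)
    zz=R.apply([0,0,1]); a=np.degrees(np.arctan2(zz[1],zz[0])); xx=R.apply([1,0,0])
    da=0
    if ang is not None:
        da=(ang-a+90)%180-90
    if ang is not None: R=Ro.from_euler("z",da,degrees=True)*R
    d=R.inv().apply(np.array([x,y,z])-p)
    print("t",round(o["time_s"],2),"pos",np.round(p*1000,1),"ang",round(a,2),"x-axis",np.round(xx,4),"w",round(o["grip_width"]*1000,1),"q",np.round(o["qpos"],0))
    print(" turn units total",round(-da/120,4),"deg",round(da,1)," then shift units total",np.round(d/.04,2),"F",np.round(o["force"],1))
E
python3 -c "
from h import *
plan(.3978,.3345,.100,71.5)"
```

```text
t 2.35 pos [381.3 308.  194.8] ang 71.11 x-axis [-1.e-04 -5.e-04 -1.e+00] w 86.8 q [-21.  -0. -21. 104.  -0.  76.  29.]
 turn units total -0.0033 deg 0.4  then shift units total [ 2.37 -0.18  0.76] F [ 0.1 -0.4 -0.3]
```

Request:
drive_tool(
  increments=[
    [[0.5,-0.04,0.15],[0,0,0]],
    [[0.5,-0.04,0.15],[0,0,0]],
    [[0.5,-0.04,0.15],[0,0,0]],
    [[0.5,-0.04,0.15],[0,0,0]],
    [[0.37,-0.02,0.16],[0,0,0]],
    [[0,0,0],[0,0,0]],
    [[0,0,0],[0,0,0]],
  ],
)

```text
time_s: 3.05
tool_pos: [0.3969, 0.3358, 0.1004]
tool_rot: [150.7, 90.0, -138.1]
force: [0.4, -0.1, 0.0]
grip_width: 0.0869
```

```bash
python3 - <<'E'
from h import *
plan(.3978,.3345,.060,71.5)
for n in ("side","scene","wrist"):
    c=env.read_camera(n); np.save(f"{n}2.npy",c,allow_pickle=True)
    cv2.imwrite(f"pics/{n}2.png",c["frame"][:,:,::-1])
    print(n,proj(c,[[.3978,.3345,.0625],[.3978,.3345,.1]]).round(0).tolist())
    plan(.3978,.3345,.060,71.5)
c=np.load("side2.npy",allow_pickle=True).item()
cv2.imwrite("pics/side2c.png",cv2.resize(c["frame"][220:330,240:380,::-1],None,fx=5,fy=5,interpolation=cv2.INTER_CUBIC))
E
```

```text
t 3.05 pos [396.9 335.8 100.4] ang 71.18 x-axis [-3.e-04 -3.e-04 -1.e+00] w 86.9 q [-22.   8. -22. 108.   3.  65.  25.]
 turn units total -0.0026 deg 0.3  then shift units total [ 1.01 -0.03 -0.02] F [ 0.4 -0.1  0. ]
side [[301.0, 285.0], [301.0, 276.0]]
t 3.1 pos [397.2 336.1 101. ] ang 71.2 x-axis [ 8.e-04  4.e-04 -1.e+00] w 87.1 q [-22.   8. -22. 108.   3.  65.  25.]
 turn units total -0.0025 deg 0.3  then shift units total [ 1.03 -0.03 -0.03] F [ 0.2  0.  -0.3]
scene [[380.0, 143.0], [381.0, 135.0]]
t 3.15 pos [397.3 336.2 101.3] ang 71.22 x-axis [ 1.5e-03  8.0e-04 -1.0e+00] w 87.0 q [-22.   8. -22. 108.   3.  65.  25.]
 turn units total -0.0023 deg 0.3  then shift units total [ 1.03 -0.02 -0.04] F [ 0.8 -0.8 -0.4]
wrist [[322.0, 217.0], [322.0, 237.0]]
t 3.2 pos [397.3 336.3 101.4] ang 71.23 x-axis [ 1.7e-03  9.0e-04 -1.0e+00] w 87.0 q [-22.   8. -22. 108.   3.  65.  25.]
 turn units total -0.0023 deg 0.3  then shift units total [ 1.04 -0.02 -0.04] F [-0.2  0.1 -0.3]
```

View pics/side2c.png

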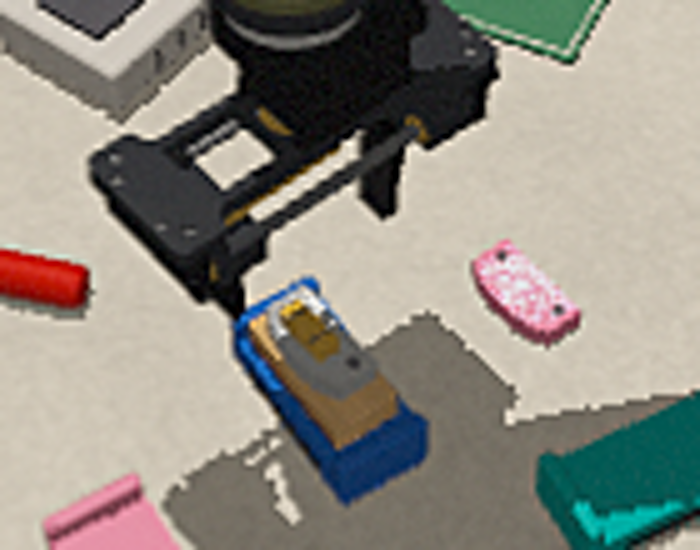

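View pics/wrist2.png

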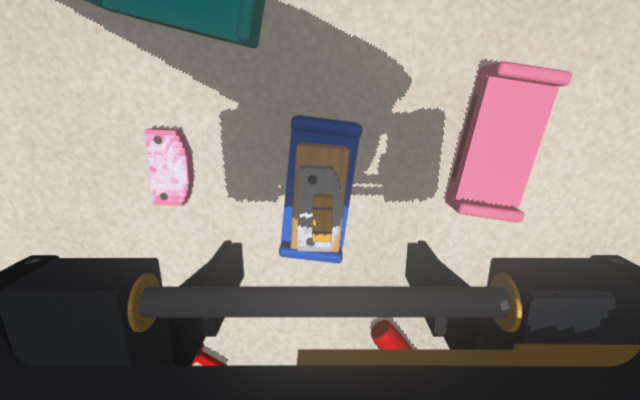

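The projected saddle centre (322,217) falls on the saddle in the wrist view, so the estimate agrees. I'll go down and grip it.

Request:
drive_tool(
  increments=[
    [[0.3,0,0],[0,0,0]],
    [[0.3,-0.02,-0.02],[0,0,0]],
    [[0.2,0,-0.02],[0,0,0]],
    [[0.1,0,0],[0,0,0]],
    [[0.1,0,0],[0,0,0]],
    [[0,0,0],[0,0,0]],
    [[0,0,0],[0,0,0]],
  ],
)

```text
time_s: 3.9
tool_pos: [0.3969, 0.3345, 0.0604]
tool_rot: [-36.7, 90.0, 34.5]
force: [1.0, -0.2, 0.2]
grip_width: 0.0873
```

Request:
drive_tool(
  increments=[
    [[0,0,0],[0,0,0]],
    [[0,0,0],[0,0,0]],
    [[0,0,0],[0,0,0]],
    [[0,0,0],[0,0,0]],
    [[0,0,0],[0,0,0]],
    [[0,0,0],[0,0,0]],
    [[0,0,0],[0,0,0]],
    [[0,0,0],[0,0,0]],
    [[0,0,0],[0,0,0]],
    [[0,0,0],[0,0,0]],
  ],
  hand=-1,
  squeeze=15,
)

```text
time_s: 4.9
tool_pos: [0.3968, 0.3343, 0.0602]
tool_rot: [-122.4, 90.0, -51.1]
force: [0.8, -0.2, -0.1]
grip_width: 0.0152
```

```bash
python3 - <<'E'
from h import *
c=env.read_camera("side")
cv2.imwrite("pics/side3c.png",cv2.resize(c["frame"][230:330,240:360,::-1],None,fx=5,fy=5,interpolation=cv2.INTER_CUBIC))
plan(.3978,.3345,.120,71.5)
E
```

```text
t 4.95 pos [396.8 334.3  60.2] ang 71.28 x-axis [ 0.e+00 -1.e-04 -1.e+00] w 10.9 q [-23.  10. -22. 110.   4.  60.  25.]
 turn units total -0.0018 deg 0.2  then shift units total [-1.49 -0.02  0.01] F [-0.5  0.  -0.3]
```

View pics/side3c.png

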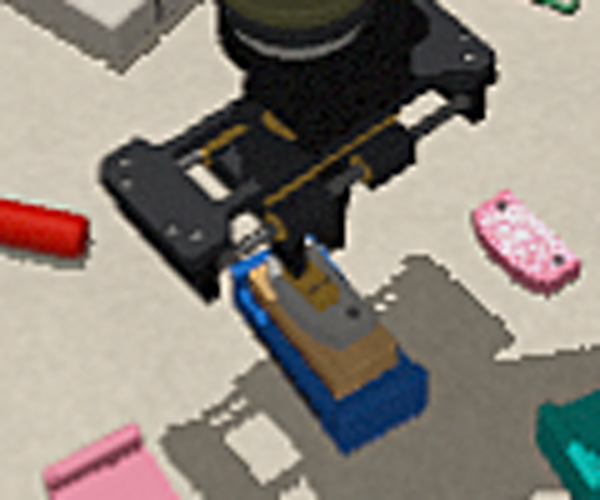

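The width is 10.9 mm and still shrinking, which is less than the saddle's 14 mm, so the grip has missed. I'll open and look.

Request:
drive_tool(
  increments=[
    [[0,0,0],[0,0,0]],
    [[0,0,0],[0,0,0]],
    [[0,0,0],[0,0,0]],
    [[0,0,0],[0,0,0]],
  ],
  hand=-0.5,
)

```text
time_s: 5.35
tool_pos: [0.3969, 0.3343, 0.0602]
tool_rot: [-97.9, 90.0, -26.6]
force: [-0.1, 1.0, 0.1]
grip_width: 0.0217
```

```bash
python3 - <<'E'
from h import *
plan(.3978,.3345,.120,71.5)
for n in ("side","scene","wrist"):
    c=env.read_camera(n); np.save(f"{n}3.npy",c,allow_pickle=True)
    cv2.imwrite(f"pics/{n}4.png",c["frame"][:,:,::-1])
    print(n,proj(c,[env.get_obs()["tool_pos"]]).round(1).tolist())
c=np.load("side3.npy",allow_pickle=True).item()
cv2.imwrite("pics/side4c.png",cv2.resize(c["frame"][230:330,240:360,::-1],None,fx=6,fy=6,interpolation=cv2.INTER_CUBIC))
E
```

```text
t 5.35 pos [396.9 334.3  60.2] ang 71.28 x-axis [ 1.e-04 -0.e+00 -1.e+00] w 21.7 q [-23.  10. -22. 110.   4.  60.  25.]
 turn units total -0.0018 deg 0.2  then shift units total [-1.49 -0.02  0.01] F [-0.1  1.   0.1]
side [[301.5, 285.4]]
scene [[379.6, 143.5]]
wrist [[324.3, 236.4]]
```

View pics/side4c.png

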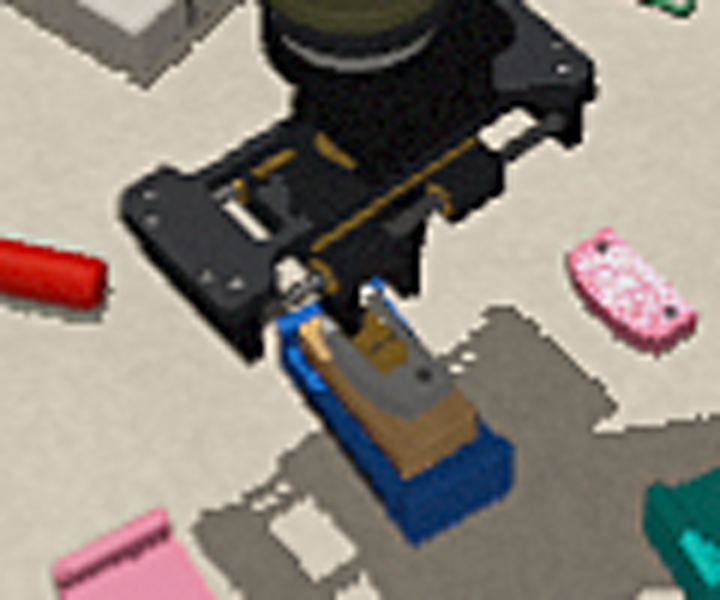

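View pics/wrist4.png

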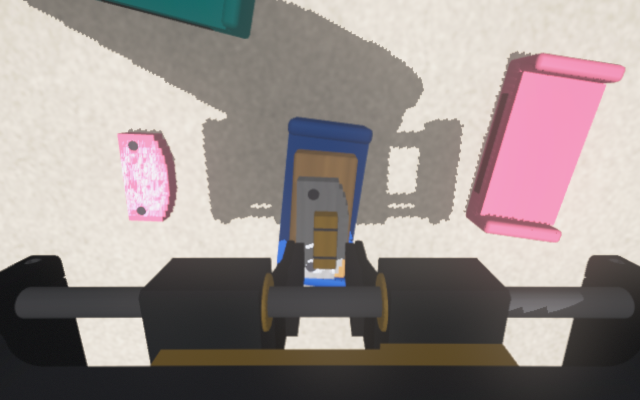

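```bash
python3 - <<'E'
from h import *
c=np.load("wrist3.npy",allow_pickle=True).item()
print(rect(plane(c,[(314,212),(337,212),(337,268),(314,268)],.068)))
cv2.imwrite("pics/wrist4c.png",cv2.resize(np.clip(c["frame"][170:300,250:400,::-1]*1.6,0,255).astype(np.uint8),None,fx=4.5,fy=4.5,interpolation=cv2.INTER_CUBIC))
# tcp +-9.5 mm pad corner projections
o=env.get_obs();p=np.array(o["tool_pos"]);R=Ro.from_euler("xyz",o["tool_rot"],degrees=True)
X=[p+R.apply([a,b,s*w]) for a in(0,-.019) for b in(-.0095,.0095) for s in(1,-1) for w in(.0108,)]
print(proj(c,X).round(0).tolist())
E
```

```text
[396.6 335.1  35.8  14.  -18.7]
[[342.0, 251.0], [307.0, 251.0], [342.0, 222.0], [307.0, 222.0], [343.0, 265.0], [305.0, 265.0], [344.0, 234.0], [305.0, 234.0]]
```

View pics/wrist4c.png

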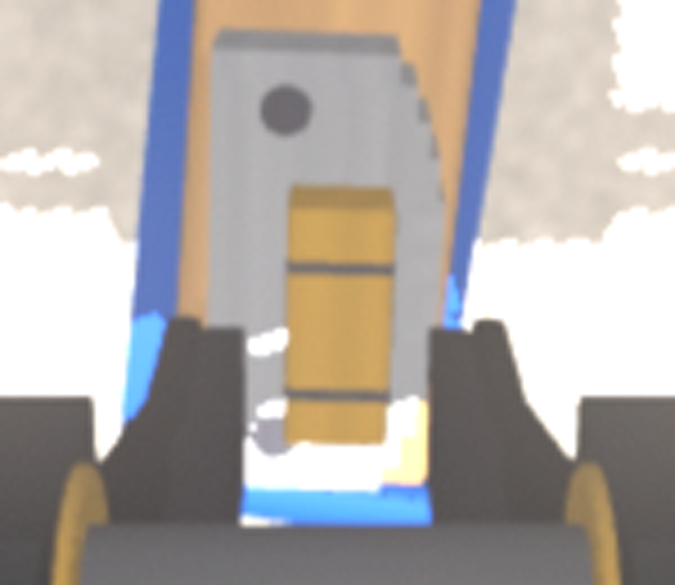

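The fingers closed past the saddle without touching it, and in the wrist view their ends look about 28 mm short of the stated TCP. I'll check that against the side and scene views.

```bash
python3 - <<'E'
from h import *
o=env.get_obs();p=np.array(o["tool_pos"]);R=Ro.from_euler("xyz",o["tool_rot"],degrees=True)
for n,(x0,y0,x1,y1) in (("side",(270,255,345,310)),("scene",(340,105,415,160))):
    c=np.load(f"{n}2.npy",allow_pickle=True).item()
    im=np.clip(cv2.resize(c["frame"][y0:y1,x0:x1,::-1],None,fx=10,fy=10,interpolation=cv2.INTER_CUBIC).astype(float)*1.7,0,255).astype(np.uint8)
    p2=np.array([.3973,.3355,.1005])
    for dz,col in ((0,(0,0,255)),(-.028,(0,255,0))):
        for b in(-.0095,.0095):
            for s in (1,-1):
                q=proj(c,[p2+R.apply([dz,b,s*.0435])])[0]; 
                cv2.circle(im,tuple(int(v) for v in ((q-[x0,y0])*10+5)),4,col,-1)
    cv2.imwrite(f"pics/{n}5c.png",im)
E
```

```text
(no output)
```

View pics/side5c.png

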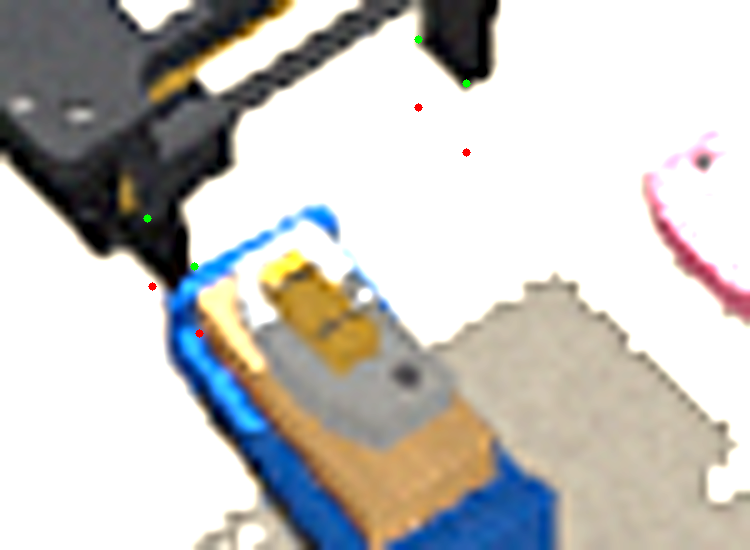

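View pics/scene5c.png

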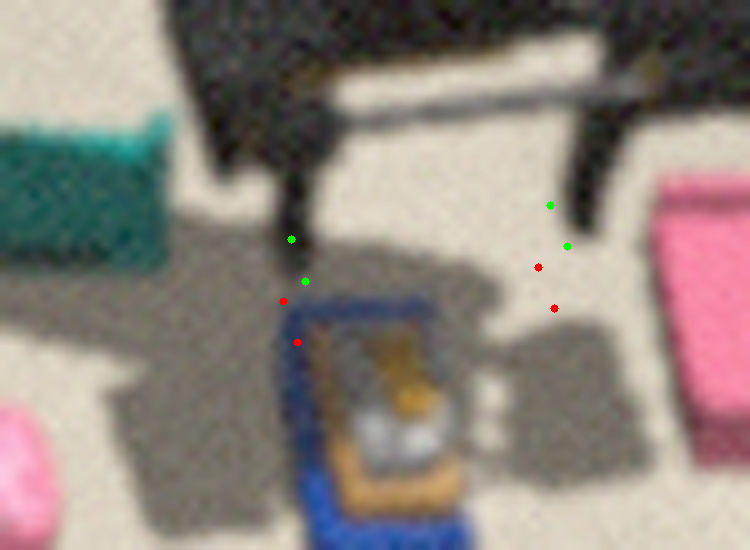

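All three views agree: the real finger ends sit about 28 mm behind the reported TCP (green marks on the tips, red marks in empty space). From here on I take tip z as tool z + 28 mm. I'll go down in small steps, watching the force.

Request:
drive_tool(
  increments=[
    [[0.2,0.02,0],[0,0,0]],
    [[0.2,0,0],[0,0,0]],
    [[0.1,0,0],[0,0,0]],
    [[0,0,0],[0,0,0]],
    [[0,0,0],[0,0,0]],
  ],
)

```text
time_s: 6.0
tool_pos: [0.396, 0.3345, 0.04]
tool_rot: [146.1, 90.0, -142.6]
force: [-0.6, -0.1, -0.6]
grip_width: 0.0218
```

Request:
drive_tool(
  increments=[
    [[0.05,0,0],[0,0,0]],
    [[0,0,0],[0,0,0]],
    [[0.05,0,0],[0,0,0]],
    [[0,0,0],[0,0,0]],
    [[0.05,0,0],[0,0,0]],
    [[0,0,0],[0,0,0]],
  ],
)

```text
time_s: 6.6
tool_pos: [0.3959, 0.3344, 0.034]
tool_rot: [160.7, 90.0, -128.0]
force: [0.1, -0.6, 0.8]
grip_width: 0.0219
```

```bash
cat > look.py <<'E'
import sys
from h import *
n,tag=sys.argv[1:3]; b=[int(v) for v in sys.argv[3:7]]; g=float(sys.argv[7]) if len(sys.argv)>7 else 1
c=env.read_camera(n); np.save(f"{n}_{tag}.npy",c,allow_pickle=True); x0,y0,x1,y1=b; s=min(800/(x1-x0),600/(y1-y0))
im=np.clip(c["frame"][y0:y1,x0:x1,::-1].astype(float)*g,0,255).astype(np.uint8)
cv2.imwrite(f"pics/{n}_{tag}.png",cv2.resize(im,None,fx=s,fy=s,interpolation=cv2.INTER_CUBIC)); print("scale",s)
E
python3 look.py side a 270 255 345 310 1.5
```

```text
scale 10.666666666666666
```

View pics/side_a.png

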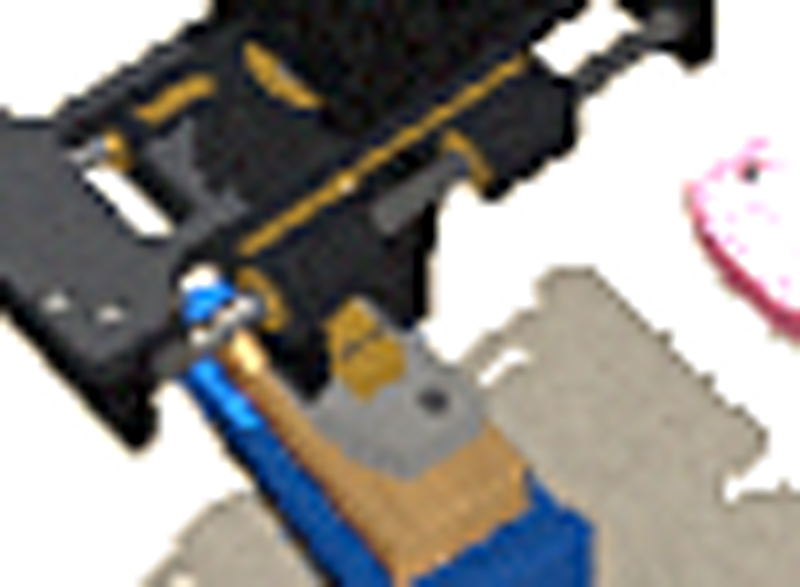

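The tips now reach beside the saddle, so I'll close.

Request:
drive_tool(
  increments=[
    [[0,0,0],[0,0,0]],
    [[0,0,0],[0,0,0]],
    [[0,0,0],[0,0,0]],
    [[0,0,0],[0,0,0]],
    [[0,0,0],[0,0,0]],
    [[0,0,0],[0,0,0]],
  ],
  hand=-1,
  squeeze=12,
)

```text
time_s: 7.25
tool_pos: [0.3961, 0.3346, 0.0343]
tool_rot: [-63.6, 90.0, 7.7]
force: [0.7, -0.2, 0.6]
grip_width: 0.0136
```

Request:
drive_tool(
  increments=[
    [[-0.1,0,0],[0,0,0]],
    [[-0.2,0,0],[0,0,0]],
    [[-0.5,0,0],[0,0,0]],
    [[-0.8,0,0],[0,0,0]],
    [[-0.8,0,0],[0,0,0]],
    [[-0.8,0,0],[0,0,0]],
    [[-0.8,0,0],[0,0,0]],
    [[0,0,0],[0,0,0]],
    [[0,0,0],[0,0,0]],
  ],
)

```text
time_s: 8.15
tool_pos: [0.3964, 0.3348, 0.1953]
tool_rot: [-43.5, 89.9, 27.7]
force: [1.3, 0.1, -0.0]
grip_width: 0.0133
```

```bash
python3 look.py wrist a 0 0 640 400 1.3; python3 -c "
from h import *
plan(.661,-.153,.15,107)
s=np.load('side_a.npy',allow_pickle=True).item(); w=np.load('scene1.npy',allow_pickle=True).item()
print(plane(s,[(357,133),(357,144)],.0).round(3), plane(w,[(195,300)],.0).round(3))"
```

```text
scale 1.25
t 8.2 pos [395.8 334.3 194. ] ang 71.28 x-axis [-1.e-04 -4.e-04 -1.e+00] w 13.7 q [-22.   3. -22. 101.   1.  76.  27.]
 turn units total -0.2976 deg 35.7  then shift units total [  1.11  -2.78 -13.59] F [ 1.  -0.2 -0.7]
[[ 0.624 -0.438  0.   ]
 [ 0.59  -0.371  0.   ]] [[ 0.594 -0.394  0.   ]]
```

View pics/wrist_a.png

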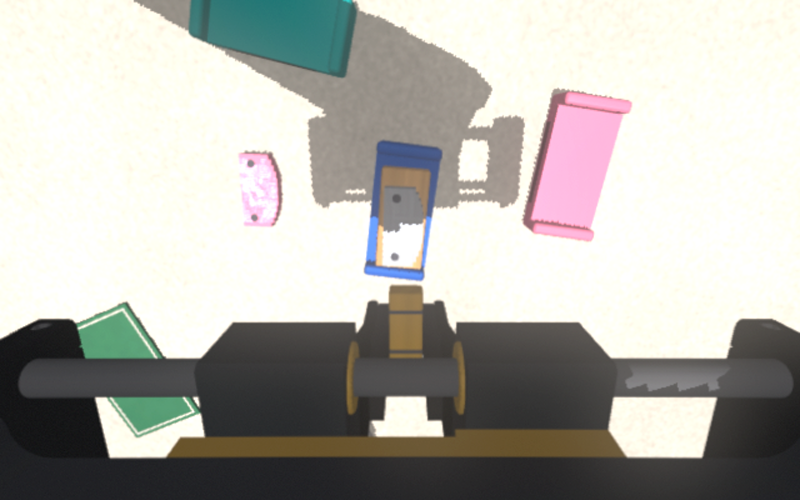

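The saddle is held (width 13.5 mm, seen between the tips at about (325,256) in the wrist picture). I'll carry it to the yellow mat.

Request:
drive_tool(
  increments=[
    [[0,0,0],[-0.06,0,0]],
    [[0,0,0],[-0.06,0,0]],
    [[0,0,0],[-0.06,0,0]],
    [[0,0,0],[-0.06,0,0]],
    [[0,0,0],[-0.058,0,0]],
    [[0,-0.1,-0.4],[0,0,0]],
    [[0,-0.2,-0.9],[0,0,0]],
    [[0,-0.2,-0.95],[0,0,0]],
    [[0,-0.2,-0.95],[0,0,0]],
    [[0,-0.2,-0.95],[0,0,0]],
  ],
)

```text
time_s: 9.2
tool_pos: [0.4786, 0.1846, 0.1926]
tool_rot: [95.0, 89.8, -158.0]
force: [0.6, -0.9, -0.2]
grip_width: 0.0136
```

Request:
drive_tool(
  increments=[
    [[0,-0.2,-0.95],[0,0,0]],
    [[0,-0.2,-0.95],[0,0,0]],
    [[0,-0.2,-0.95],[0,0,0]],
    [[0,-0.2,-0.95],[0,0,0]],
    [[0,-0.2,-0.95],[0,0,0]],
    [[0,-0.2,-0.95],[0,0,0]],
    [[0,-0.2,-0.95],[0,0,0]],
    [[0,-0.2,-0.95],[0,0,0]],
    [[0,-0.2,-0.95],[0,0,0]],
    [[0,-0.2,-0.9],[0,0,0]],
  ],
)

```text
time_s: 10.2
tool_pos: [0.6659, -0.1531, 0.192]
tool_rot: [67.9, 89.8, 174.9]
force: [0.4, 0.7, -0.7]
grip_width: 0.0139
```

Request:
drive_tool(
  increments=[
    [[0,0,0],[0,0,0]],
    [[0,0,0],[0,0,0]],
    [[0,0,0],[0,0,0]],
  ],
)

```text
time_s: 10.5
tool_pos: [0.6657, -0.1498, 0.193]
tool_rot: [37.8, 89.8, 144.9]
force: [0.1, 0.3, 0.3]
grip_width: 0.0138
```

```bash
python3 look.py wrist b 0 0 640 400 1.0; python3 -c "
from h import *
plan(.661,-.153,.1,107)"
```

```text
scale 1.25
t 10.55 pos [ 665.9 -149.5  193.5] ang 107.17 x-axis [-0.0013  0.0013 -1.    ] w 13.6 q [ 10.  22.   1.  78.  -0.  80. 118.]
 turn units total 0.0014 deg -0.2  then shift units total [ 2.34  0.14 -0.05] F [ 0.4  0.6 -0.7]
```

View pics/wrist_b.png

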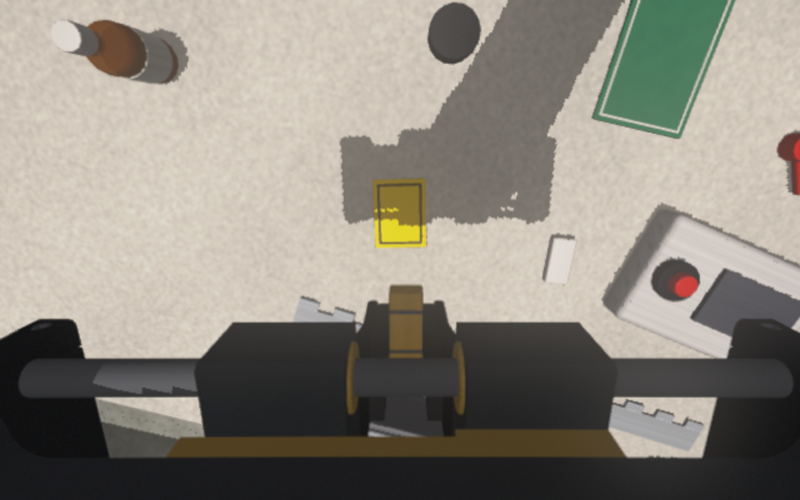

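```bash
cat > cal.py <<'E'
import sys
from h import *
E
python3 - <<'E'
from h import *
c=np.load("wrist_b.npy",allow_pickle=True).item()
print("yellow",rect(plane(c,big(mask(c,(18,90,40),(38,255,255),(280,130,360,210))),.004)))
p=np.array(env.get_obs()["tool_pos"])
# saddle in hand top-plane z guess: tip z=p+.028, saddle underside ~ tip-.003 -> top +.008
m=mask(c,(12,80,40),(35,255,255),(305,225,345,290)); P=big(m); print(P.min(0),P.max(0)); print("saddle",rect(plane(c,P,p[2]+.028+.006)))
E
```

```text
yellow [ 664.3 -156.8   64.2   47.7   17.9]
[311 251] [337 279]
saddle [ 667.4 -150.3   16.    13.6   17.1]
```

Request:
drive_tool(
  increments=[
    [[0.5,0.04,-0.05],[0,0,0]],
    [[0.7,0.04,-0.05],[0,0,0]],
    [[0.7,0.02,-0.05],[0,0,0]],
    [[0.7,0,-0.02],[0,0,0]],
    [[0.7,0,0],[0,0,0]],
    [[0.7,0,0],[0,0,0]],
    [[0.5,0,0],[0,0,0]],
    [[0.25,0,0],[0,0,0]],
    [[0,0,0],[0,0,0]],
    [[0,0,0],[0,0,0]],
  ],
)

```text
time_s: 11.55
tool_pos: [0.6654, -0.1588, 0.0055]
tool_rot: [-113.5, 89.9, -6.5]
force: [0.3, -0.1, 0.4]
grip_width: 0.0135
```

```bash
python3 look.py side c 280 140 350 192 1.0; python3 look.py wrist c 0 0 640 400 1.0; python3 -c "
from h import *
plan(.6635,-.156,-.017,108)"
```

```text
scale 11.428571428571429
scale 1.25
t 11.65 pos [ 665.9 -159.3    6.2] ang 107.06 x-axis [ 3.e-03 -6.e-04 -1.e+00] w 14.0 q [ 11.  30.   1.  89.  -0.  60. 119.]
 turn units total -0.0078 deg 0.9  then shift units total [0.58 0.03 0.1 ] F [ 1.  -0.6 -1.1]
```

View pics/side_c.png

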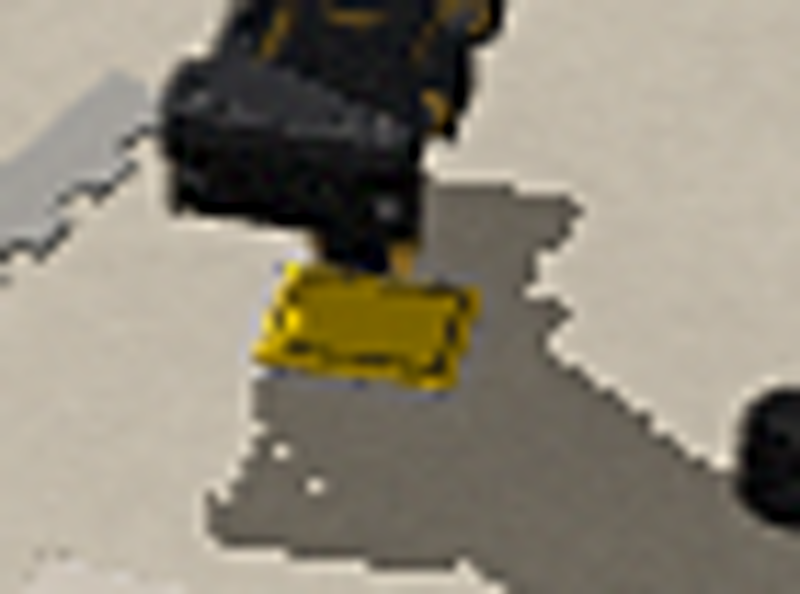

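View pics/wrist_c.png

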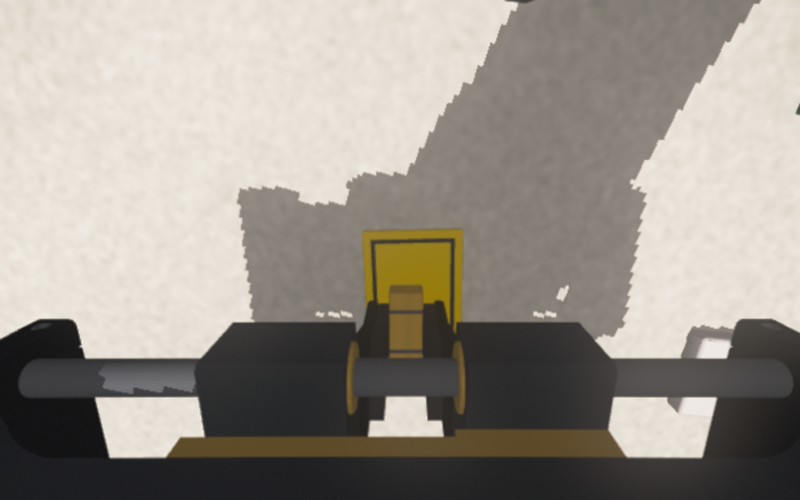

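Request:
drive_tool(
  increments=[
    [[0.15,0.03,0.05],[-0.007,0,0]],
    [[0.15,0,0.05],[0,0,0]],
    [[0.1,0,0],[0,0,0]],
    [[0.1,0,0],[0,0,0]],
    [[0,0,0],[0,0,0]],
    [[0,0,0],[0,0,0]],
    [[0,0,0],[0,0,0]],
    [[0,0,0],[0,0,0]],
  ],
)

```text
time_s: 12.45
tool_pos: [0.6624, -0.1559, -0.0154]
tool_rot: [-126.8, 90.0, -18.9]
force: [0.0, -0.5, -0.4]
grip_width: 0.0137
```

```bash
python3 look.py wrist d 200 120 500 300 1.0; python3 look.py side d 280 140 350 192 1.0;python3 -c "
from h import *
plan(.6635,-.156,-.017,108)
c=np.load('wrist_d.npy',allow_pickle=True).item()
print(rect(plane(c,big(mask(c,(18,90,40),(38,255,255),(200,100,450,300))),.004)))
print(proj(c,[[.6643,-.1568,.004]]))"
```

```text
scale 2.6666666666666665
scale 11.428571428571429
t 12.55 pos [ 662.4 -155.8  -15.5] ang 107.88 x-axis [ 5.e-04 -1.e-04 -1.e+00] w 14.0 q [ 11.  31.   0.  90.  -0.  58. 119.]
 turn units total -0.001 deg 0.1  then shift units total [ 0.04 -0.02 -0.01] F [ 0.4 -0.  -0.3]
[ 651.  -161.1   37.1   25.   -70.5]
[[323.17600643 252.65925235]]
```

View pics/wrist_d.png

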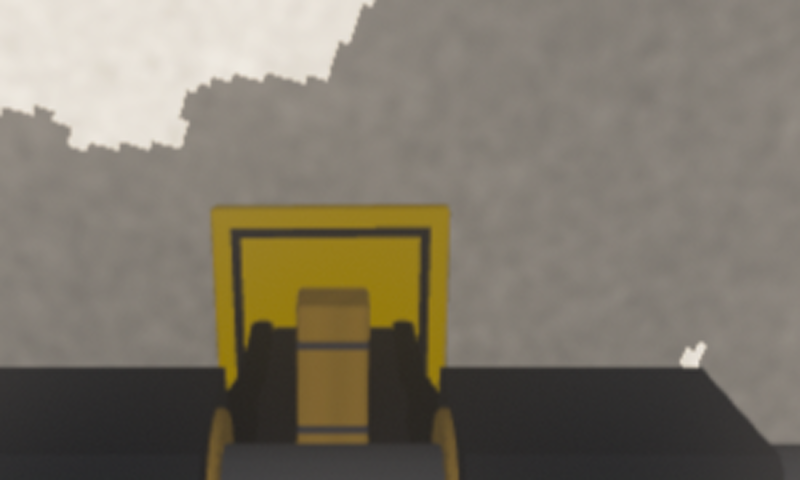

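View pics/side_d.png

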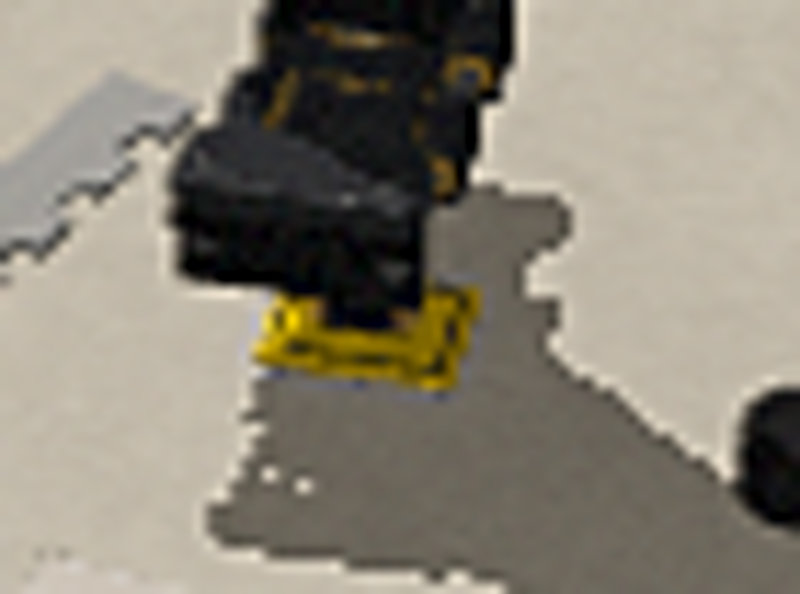

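Centred on the mat (about 1 mm laterally). I'll lower the last bit and release.

Request:
drive_tool(
  increments=[
    [[0.03,0,0],[0,0,0]],
    [[0.03,0,0],[0,0,0]],
    [[0.02,0,0],[0,0,0]],
    [[0,0,0],[0,0,0]],
    [[0,0,0],[0,0,0]],
  ],
)

```text
time_s: 13.05
tool_pos: [0.6622, -0.1558, -0.0186]
tool_rot: [-156.2, 90.0, -48.3]
force: [-1.3, 0.6, 3.0]
grip_width: 0.0137
```

Request:
drive_tool(
  increments=[
    [[0,0,0],[0,0,0]],
    [[0,0,0],[0,0,0]],
    [[0,0,0],[0,0,0]],
    [[0,0,0],[0,0,0]],
  ],
  hand=-0.4,
)

```text
time_s: 13.45
tool_pos: [0.6622, -0.1558, -0.0191]
tool_rot: [92.1, 90.0, -160.0]
force: [0.6, 0.6, 0.3]
grip_width: 0.0256
```

Request:
drive_tool(
  increments=[
    [[-0.3,0,0],[0,0,0]],
    [[-0.6,0,0],[0,0,0]],
    [[-0.8,0,0],[0,0,0]],
    [[-0.8,0,0],[0,0,0]],
    [[-0.8,0,0],[0,0,0]],
    [[-0.8,-0.3,0],[0,0,0]],
    [[-0.8,-0.8,0],[0,0,0]],
    [[-0.5,-0.5,0],[0,0,0]],
    [[0,0,0],[0,0,0]],
    [[0,0,0],[0,0,0]],
  ],
  hand=1,
)

```text
time_s: 14.45
tool_pos: [0.7229, -0.1362, 0.1973]
tool_rot: [160.5, 90.0, -91.6]
force: [0.1, -0.7, -0.7]
grip_width: 0.0861
```

```bash
python3 look.py wrist e 0 0 640 400 1.0; python3 look.py side e 280 140 350 192 1.0;python3 -c "
from h import *
plan(.6635,-.156,-.017,108)"
```

```text
scale 1.25
scale 11.428571428571429
t 14.55 pos [ 721.5 -137.   195.7] ang 107.82 x-axis [-2.9e-03 -3.0e-04 -1.0e+00] w 86.9 q [  8.  29.   1.  69.  -0.  83. 117.]
 turn units total -0.0015 deg 0.2  then shift units total [ 5.32  1.51 -0.01] F [-0.1 -0.7 -0.2]
```

View pics/wrist_e.png

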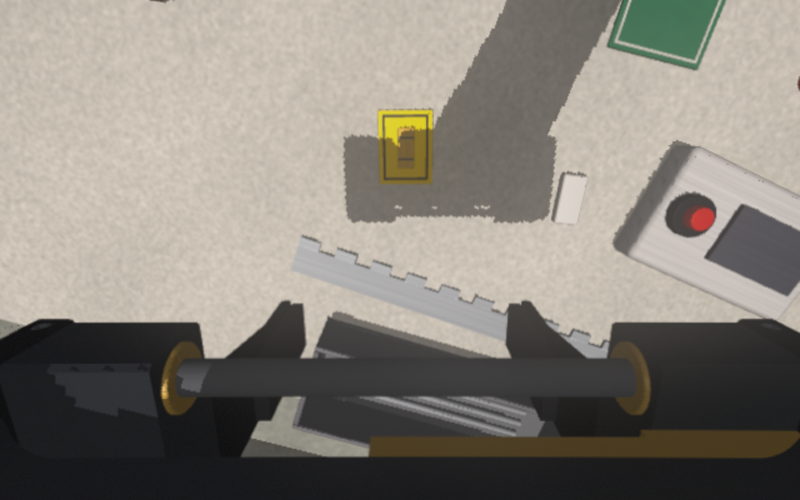

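View pics/side_e.png

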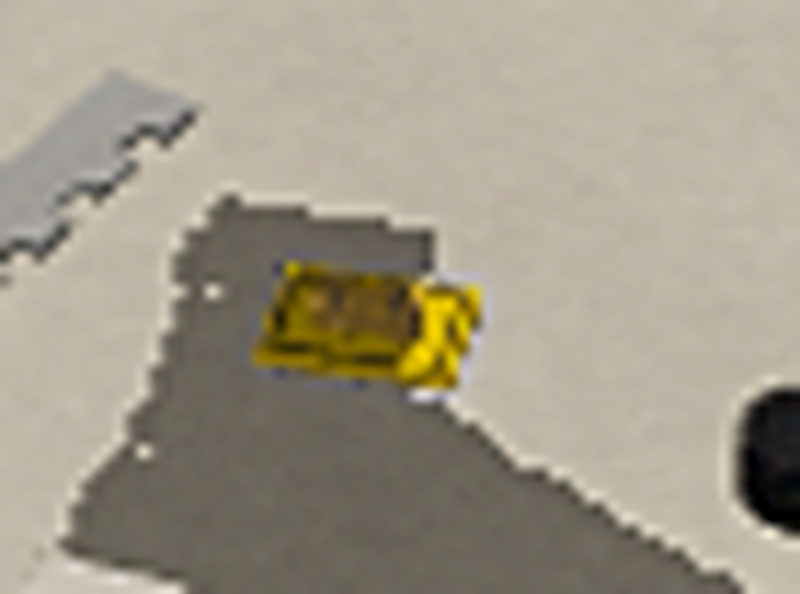

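The saddle is on the mat: its centre (406,148) against the mat's (406,147) in the wrist picture. Back to the stack for the insert.

```bash
python3 -c "
from h import *
plan(.392,.331,.195,68)"
```

```text
t 14.55 pos [ 721.5 -137.   195.7] ang 107.82 x-axis [-2.9e-03 -3.0e-04 -1.0e+00] w 86.9 q [  8.  29.   1.  69.  -0.  83. 117.]
 turn units total 0.3318 deg -39.8  then shift units total [ 0.06 12.02  7.76] F [-0.1 -0.7 -0.2]
```

Request:
drive_tool(
  increments=[
    [[0,0,0],[0.066,0,0]],
    [[0,0,0],[0.066,0,0]],
    [[0,0,0],[0.066,0,0]],
    [[0,0,0],[0.066,0,0]],
    [[0,0,0],[0.068,0,0]],
    [[0,0.4,0.26],[0,0,0]],
    [[0,0.92,0.6],[0,0,0]],
    [[0,0.92,0.6],[0,0,0]],
    [[0,0.92,0.6],[0,0,0]],
    [[0,0.92,0.6],[0,0,0]],
  ],
)

```text
time_s: 15.55
tool_pos: [0.6088, 0.0237, 0.1958]
tool_rot: [124.7, 89.9, -167.3]
force: [0.6, 1.1, 1.0]
grip_width: 0.087
```

Request:
drive_tool(
  increments=[
    [[0,0.92,0.6],[0,0,0]],
    [[0,0.92,0.6],[0,0,0]],
    [[0,0.92,0.6],[0,0,0]],
    [[0,0.92,0.6],[0,0,0]],
    [[0,0.92,0.6],[0,0,0]],
    [[0,0.92,0.6],[0,0,0]],
    [[0,0.92,0.6],[0,0,0]],
    [[0,0.92,0.6],[0,0,0]],
    [[0,0.58,0.3],[0,0,0]],
    [[0,0,0],[0,0,0]],
  ],
)

```text
time_s: 16.55
tool_pos: [0.389, 0.3339, 0.196]
tool_rot: [120.0, 89.9, -171.6]
force: [0.4, -1.1, -0.8]
grip_width: 0.0872
```

Request:
drive_tool(
  increments=[
    [[0,0,0],[0,0,0]],
    [[0,0,0],[0,0,0]],
  ],
)

```text
time_s: 16.75
tool_pos: [0.3941, 0.3294, 0.1964]
tool_rot: [-166.6, 89.9, -98.7]
force: [0.2, 0.2, 0.7]
grip_width: 0.0869
```

```bash
python3 look.py wrist f 240 80 400 200 1.3;python3 -c "
from h import *
plan(.392,.331,.1,68)"
```

```text
scale 5.0
t 16.8 pos [394.2 329.6 196.6] ang 67.86 x-axis [-2.0e-04 -1.2e-03 -1.0e+00] w 87.0 q [-29.   2. -14. 102.   1.  76.  24.]
 turn units total -0.0012 deg 0.1  then shift units total [2.41 0.07 0.02] F [-0.1  0.1 -0.1]
```

View pics/wrist_f.png

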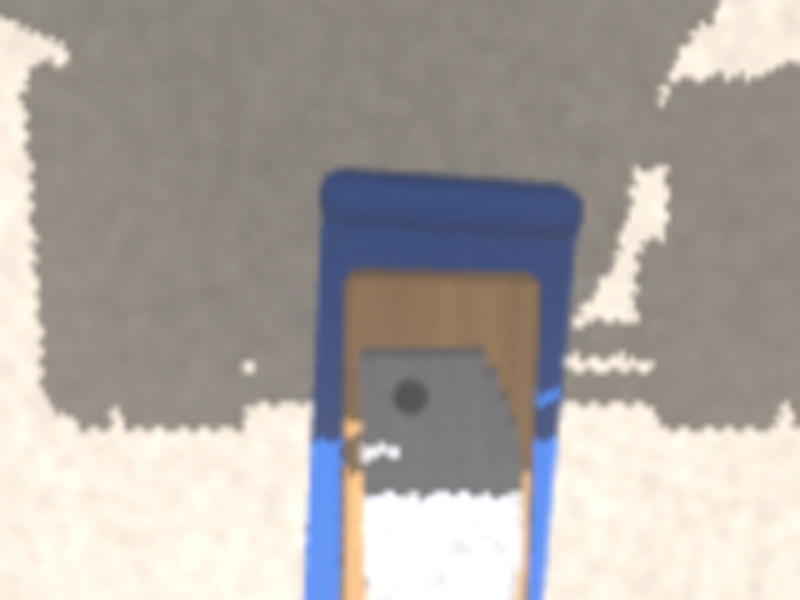

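```bash
python3 -c "
from h import *
c=np.load('wrist_f.npy',allow_pickle=True).item()
im=np.clip(c['frame'][100:250,260:380,::-1].astype(float)*np.array([1]),0,255).astype(np.uint8)
cv2.imwrite('pics/f2.png',cv2.resize(im,None,fx=4,fy=4,interpolation=cv2.INTER_CUBIC))"
```

```text
(no output)
```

View pics/f2.png

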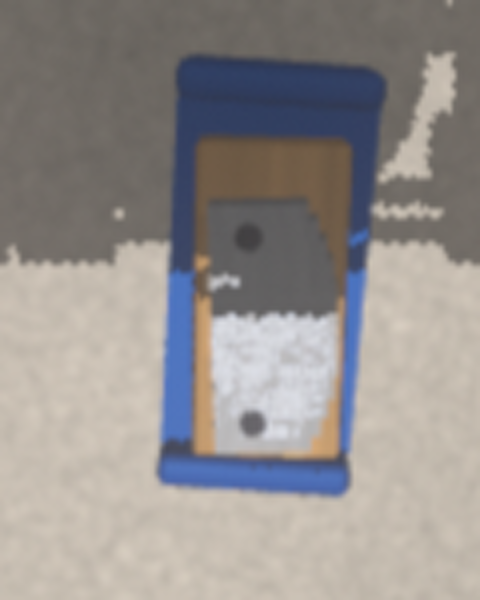

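```bash
python3 - <<'E'
from h import *
c=np.load('wrist_f.npy',allow_pickle=True).item()
def q(p,z): return plane(c,np.array(p,float)/4+[260-.4,100-.4],z)
P=q([(207,202),(216,451),(274.5,326),(211,326),(338,326)],.057)*1000
d=P[0]-P[1]; print("ins ctr",P[2].round(1),"len",np.hypot(*d[:2]).round(1),"ang",np.degrees(np.arctan2(d[1],d[0])).round(1)%180-180,"wid",np.linalg.norm(P[4]-P[3]).round(1))
B=q([(195,140),(352,138),(342,455),(193,455)],.044); print("block",rect(B),B[:,:2].round(3).tolist())
C=q([(178,62),(385,75),(348,493),(160,482)],.036); print("cradle",rect(C))
x,y=P[2][:2]/1000
plan(x,y,.1,68)
E
```

```text
ins ctr [393.3 333.9  57. ] len 64.5 ang -20.69999999999999 wid 32.1
block [389.8 334.1  84.7  40.3 -22.8] [[0.344, 0.332], [0.359, 0.369], [0.436, 0.336], [0.421, 0.299]]
cradle [387.6 334.3 113.3  52.7 -25.7]
t 16.8 pos [394.2 329.6 196.6] ang 67.86 x-axis [-2.0e-04 -1.2e-03 -1.0e+00] w 87.0 q [-29.   2. -14. 102.   1.  76.  24.]
 turn units total -0.0012 deg 0.1  then shift units total [2.41 0.06 0.09] F [-0.1  0.1 -0.1]
```

Request:
drive_tool(
  increments=[
    [[0.5,0.03,0.04],[-0.011,0,0]],
    [[0.7,0.03,0.05],[0,0,0]],
    [[0.7,0,0],[0,0,0]],
    [[0.7,0,0],[0,0,0]],
    [[0.6,0,0],[0,0,0]],
    [[0.4,0,0],[0,0,0]],
    [[0.2,0,0],[0,0,0]],
    [[0.1,0,0],[0,0,0]],
    [[0,0,0],[0,0,0]],
    [[0,0,0],[0,0,0]],
  ],
)

```text
time_s: 17.8
tool_pos: [0.3931, 0.336, 0.0419]
tool_rot: [-34.5, 89.9, 34.9]
force: [-0.8, 0.1, 0.3]
grip_width: 0.0866
```

```bash
python3 look.py wrist g 230 120 430 270 1.3;python3 -c "
from h import *
plan(.3933,.3339,.019,69.3)"
```

```text
scale 4.0
t 17.85 pos [393.1 336.2  42. ] ang 69.34 x-axis [ 0.0015  0.0011 -1.    ] w 87.0 q [-30.  11. -14. 112.   3.  58.  23.]
 turn units total 0.0004 deg -0.0  then shift units total [ 0.58 -0.02 -0.05] F [-0.  -0.2 -0.6]
```

View pics/wrist_g.png

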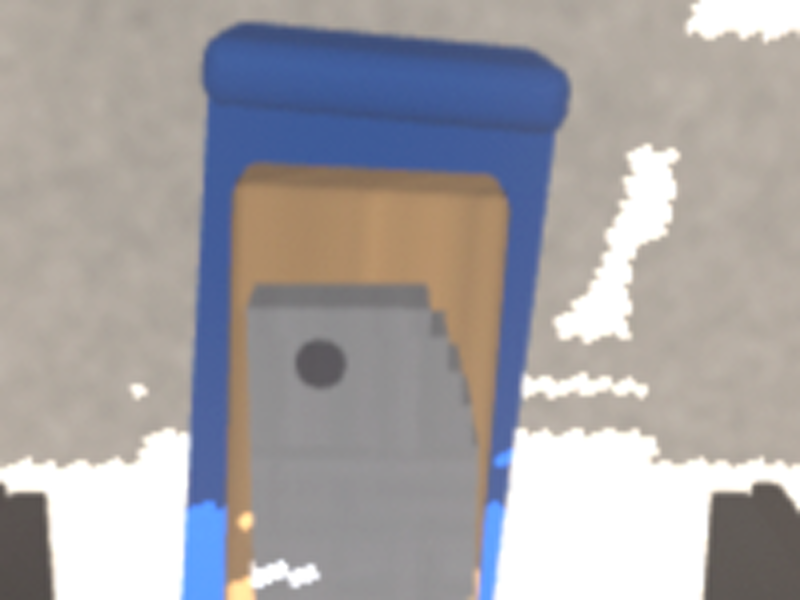

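Request:
drive_tool(
  increments=[
    [[0.25,-0.01,-0.03],[0,0,0]],
    [[0.15,0,-0.02],[0,0,0]],
    [[0.1,0,0],[0,0,0]],
    [[0.06,0,0],[0,0,0]],
    [[0,0,0],[0,0,0]],
    [[0,0,0],[0,0,0]],
  ],
)

```text
time_s: 18.45
tool_pos: [0.3921, 0.3338, 0.0187]
tool_rot: [-52.1, 90.0, 17.2]
force: [-0.3, -0.0, -0.4]
grip_width: 0.0866
```

Request:
drive_tool(
  increments=[
    [[0,0,0],[0,0,0]],
    [[0,0,0],[0,0,0]],
    [[0,0,0],[0,0,0]],
    [[0,0,0],[0,0,0]],
    [[0,0,0],[0,0,0]],
    [[0,0,0],[0,0,0]],
    [[0,0,0],[0,0,0]],
    [[0,0,0],[0,0,0]],
    [[0,0,0],[0,0,0]],
    [[0,0,0],[0,0,0]],
  ],
  hand=-1,
  squeeze=20,
)

```text
time_s: 19.45
tool_pos: [0.3921, 0.3338, 0.0186]
tool_rot: [-53.3, 90.0, 16.1]
force: [-0.6, 0.5, -0.0]
grip_width: 0.0318
```

```bash
python3 look.py side g 270 255 345 310 1.3;python3 -c "
from h import *
plan(.3933,.3339,.019,69.3)"
```

```text
scale 10.666666666666666
t 19.5 pos [392.1 333.8  18.7] ang 69.36 x-axis [ 2.e-04  0.e+00 -1.e+00] w 31.9 q [-30.  12. -14. 113.   4.  55.  23.]
 turn units total 0.0005 deg -0.1  then shift units total [-0.01 -0.03  0.01] F [ 0.5  0.5 -1. ]
```

View pics/side_g.png

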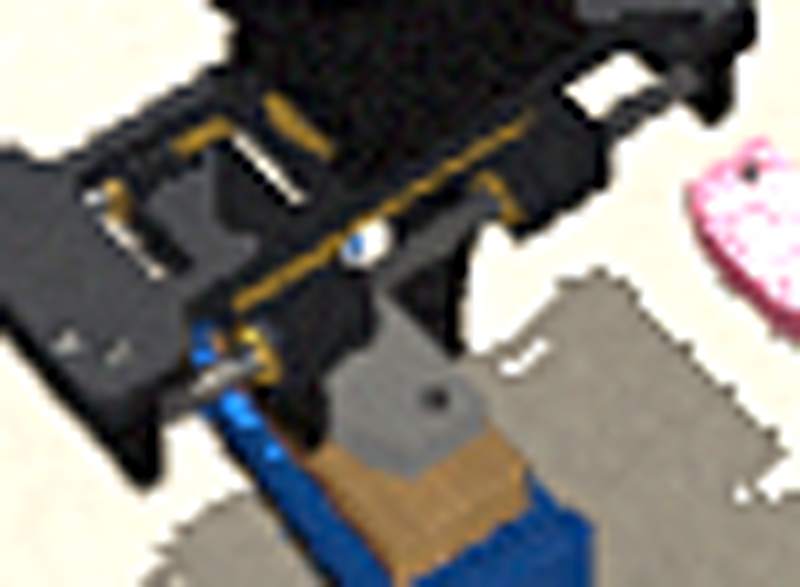

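Request:
drive_tool(
  increments=[
    [[-0.1,0,0],[0,0,0]],
    [[-0.3,0,0],[0,0,0]],
    [[-0.6,0,0],[0,0,0]],
    [[-0.8,0,0],[0,0,0]],
    [[-0.8,0,0],[0,0,0]],
    [[-0.8,0,0],[0,0,0]],
    [[-0.8,0,0],[0,0,0]],
    [[-0.3,0,0],[0,0,0]],
  ],
  squeeze=30,
)

```text
time_s: 20.3
tool_pos: [0.3933, 0.335, 0.203]
tool_rot: [-31.9, 89.6, 37.4]
force: [0.3, 0.5, -2.2]
grip_width: 0.032
```

Request:
drive_tool(
  increments=[
    [[0,0,0],[0.063,0,0]],
    [[0,0,0],[0.063,0,0]],
    [[0,0,0],[0.063,0,0]],
    [[0,0,0],[0.063,0,0]],
    [[0,0,0],[0.063,0,0]],
    [[0,0,0],[0.063,0,0]],
    [[0,0,0],[0.063,0,0]],
    [[0,0,0],[0.063,0,0]],
    [[0,0,0],[0.063,0,0]],
    [[0,0,0],[0.063,0,0]],
  ],
)

```text
time_s: 21.3
tool_pos: [0.3915, 0.3333, 0.1978]
tool_rot: [-131.5, 89.9, -138.0]
force: [-0.2, -0.6, -2.4]
grip_width: 0.0313
```

```bash
python3 look.py wrist h 0 0 640 400 1.0;python3 -c "
from h import *
plan(.649,.163,.195,-6)"
```

```text
scale 1.25
t 21.35 pos [391.5 333.3 197.8] ang -6.83 x-axis [-0.0011 -0.001  -1.    ] w 31.4 q [-31.   2. -13. 101.   1.  76. -51.]
 turn units total -0.0069 deg 0.8  then shift units total [ 0.07 -3.56  6.85] F [ 0.7  0.  -1.9]
```

View pics/wrist_h.png

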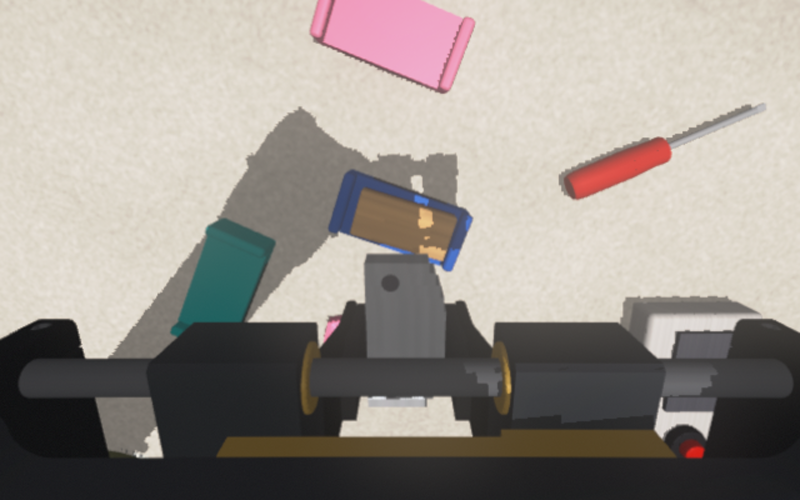

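Request:
drive_tool(
  increments=[
    [[0,-0.3,0.5],[-0.006,0,0]],
    [[0,-0.5,0.8],[0,0,0]],
    [[0,-0.5,0.8],[0,0,0]],
    [[0,-0.5,0.8],[0,0,0]],
    [[0,-0.5,0.8],[0,0,0]],
    [[0,-0.5,0.8],[0,0,0]],
    [[0,-0.5,0.8],[0,0,0]],
    [[0,-0.5,0.8],[0,0,0]],
    [[0,-0.5,0.75],[0,0,0]],
    [[0,0,0],[0,0,0]],
  ],
)

```text
time_s: 22.35
tool_pos: [0.651, 0.1289, 0.1968]
tool_rot: [-84.8, 89.7, -90.7]
force: [-0.2, -1.3, -2.1]
grip_width: 0.0318
```

Request:
drive_tool(
  increments=[
    [[0,0,0],[0,0,0]],
    [[0,0,0],[0,0,0]],
    [[0,0,0],[0,0,0]],
  ],
)

```text
time_s: 22.65
tool_pos: [0.6471, 0.1375, 0.1987]
tool_rot: [131.7, 90.0, 126.3]
force: [-0.5, 0.1, -1.9]
grip_width: 0.0311
```

```bash
python3 look.py wrist i 160 0 480 240 1.0;python3 - <<'E'
from h import *
plan(.649,.163,.195,-6)
c=np.load('wrist_i.npy',allow_pickle=True).item()
g=cv2.cvtColor(c["frame"],cv2.COLOR_RGB2GRAY); print(g[100:200:10,320])
E
```

```text
scale 2.5
t 22.7 pos [647.3 137.4 198.8] ang -5.37 x-axis [-1.e-04  5.e-04 -1.e+00] w 31.6 q [-14.  20.  -0.  81.   0.  79. -20.]
 turn units total 0.0053 deg -0.6  then shift units total [ 0.1   0.64 -0.02] F [ 0.6 -0.  -1.4]
[168 237 118  87  82  79  77  76  76  77]
```

View pics/wrist_i.png

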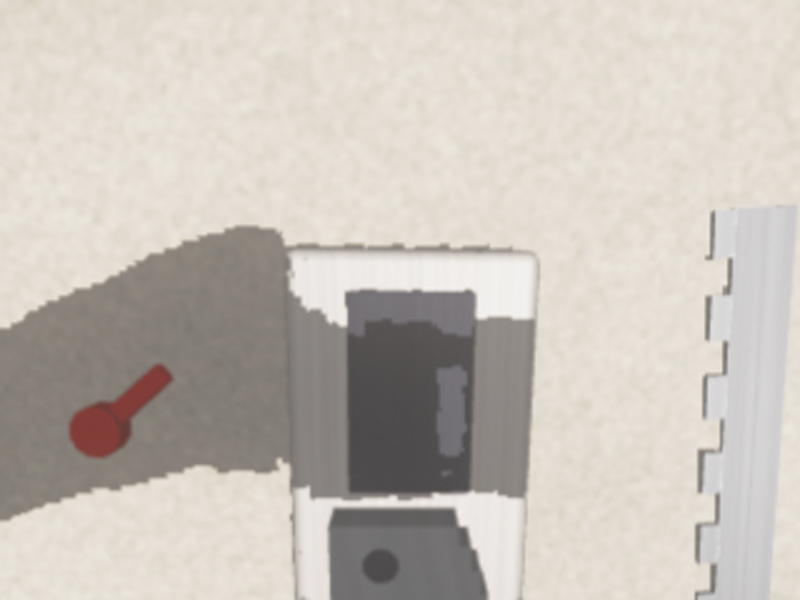

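```bash
python3 - <<'E'
from h import *
c=np.load('wrist_i.npy',allow_pickle=True).item()
P=plane(c,np.array([(346,291),(476,291),(471,493),(348,493)])/2.5+[159.7,-.3],.044)
print(rect(P),(P.mean(0)*1000).round(1))
x,y=P.mean(0)[:2]
plan(x,y,.08,-6)
E
```

```text
[650.1 162.   83.9  52.7  84.5] [650.3 162.   44. ]
t 22.7 pos [647.3 137.4 198.8] ang -5.37 x-axis [-1.e-04  5.e-04 -1.e+00] w 31.6 q [-14.  20.  -0.  81.   0.  79. -20.]
 turn units total 0.0053 deg -0.6  then shift units total [2.97 0.62 0.01] F [ 0.6 -0.  -1.4]
```

Request:
drive_tool(
  increments=[
    [[0.4,0.2,0.01],[0,0,0]],
    [[0.7,0.2,0.01],[0,0,0]],
    [[0.7,0.15,0],[0,0,0]],
    [[0.7,0.09,0],[0,0,0]],
    [[0.7,0,0],[0,0,0]],
    [[0.5,0,0],[0,0,0]],
    [[0.3,0,0],[0,0,0]],
    [[0.15,0,0],[0,0,0]],
    [[0,0,0],[0,0,0]],
    [[0,0,0],[0,0,0]],
  ],
)

```text
time_s: 23.7
tool_pos: [0.6521, 0.1617, 0.0338]
tool_rot: [20.9, 89.9, 15.4]
force: [0.3, -0.1, -0.8]
grip_width: 0.0317
```

```bash
python3 look.py wrist j 160 100 480 300 1.0;python3 look.py side j 230 190 310 250 1.0;python3 - <<'E'
from h import *
plan(.6502,.163,.0186,-5.5)
E
```

```text
scale 2.5
scale 10.0
t 23.8 pos [652.4 161.7  34.1] ang -5.52 x-axis [ 2.5e-03  6.0e-04 -1.0e+00] w 31.7 q [-16.  27.  -1.  90.   0.  63. -22.]
 turn units total -0.0001 deg 0.0  then shift units total [ 0.39  0.03 -0.06] F [ 0.6  0.3 -2.2]
```

View pics/wrist_j.png

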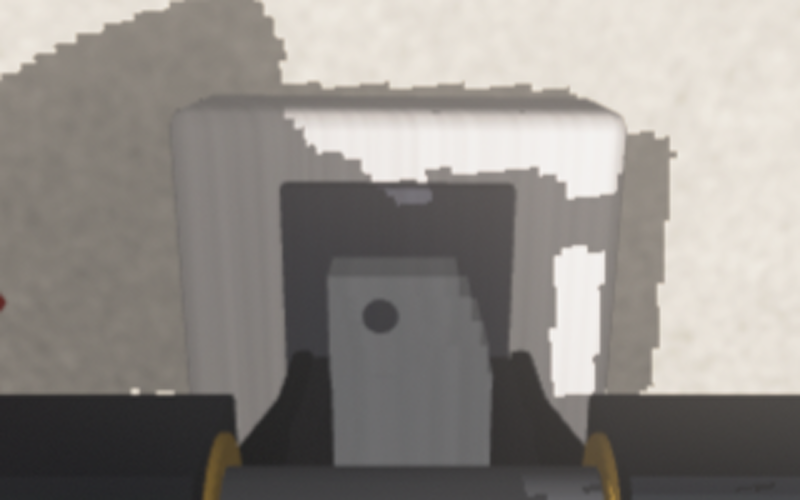

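View pics/side_j.png

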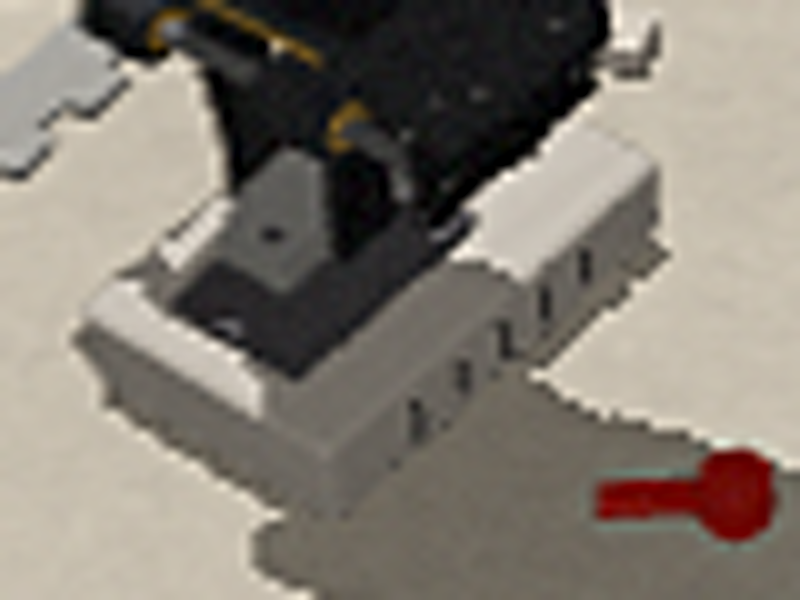

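Request:
drive_tool(
  increments=[
    [[0.12,0.03,-0.05],[0,0,0]],
    [[0.1,0,-0.02],[0,0,0]],
    [[0.08,0,0],[0,0,0]],
    [[0.05,0,0],[0,0,0]],
    [[0,0,0],[0,0,0]],
    [[0,0,0],[0,0,0]],
    [[0,0,0],[0,0,0]],
  ],
)

```text
time_s: 24.5
tool_pos: [0.6486, 0.1628, 0.0187]
tool_rot: [-111.7, 90.0, -117.2]
force: [-0.9, 0.4, -0.6]
grip_width: 0.0313
```

```bash
python3 look.py wrist k 160 100 480 300 1.0;python3 look.py side k 230 190 310 250 1.0;python3 - <<'E'
from h import *
plan(.6502,.163,.0186,-5.5)
E
```

```text
scale 2.5
scale 10.0
t 24.6 pos [648.6 162.8  18.8] ang -5.52 x-axis [-0. -0. -1.] w 31.5 q [-16.  28.  -1.  91.   0.  61. -22.]
 turn units total -0.0002 deg 0.0  then shift units total [0.   0.01 0.04] F [-0.7 -0.7 -0.2]
```

View pics/wrist_k.png

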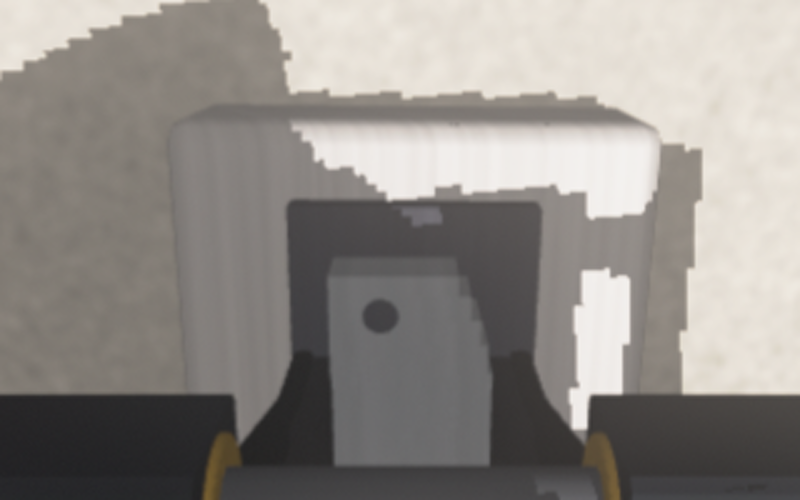

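View pics/side_k.png

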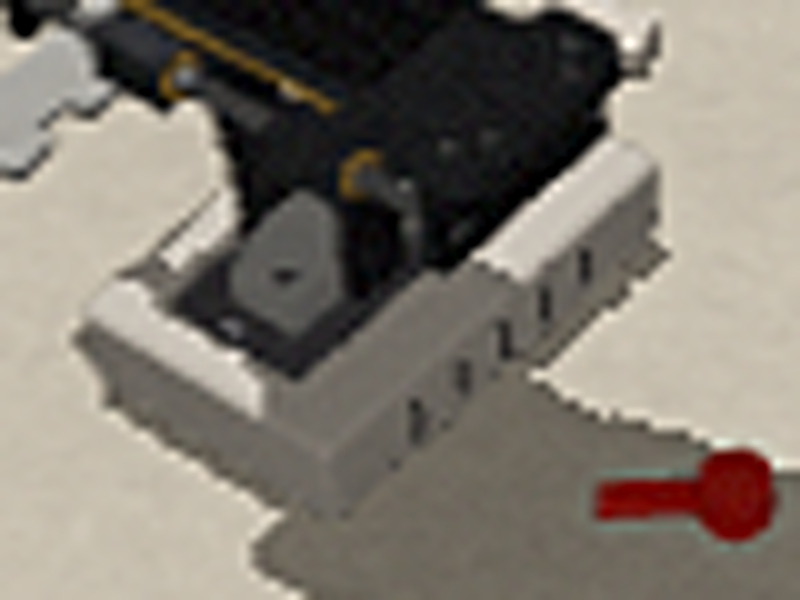

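Request:
drive_tool(
  increments=[
    [[0.02,0,0.03],[0,0,0]],
    [[0.02,0,0],[0,0,0]],
    [[0,0,0],[0,0,0]],
    [[0,0,0],[0,0,0]],
  ],
)

```text
time_s: 25.0
tool_pos: [0.6492, 0.1629, 0.0187]
tool_rot: [-175.7, 89.9, 178.8]
force: [-5.9, -0.5, 9.1]
grip_width: 0.0317
```

Request:
drive_tool(
  increments=[
    [[0,0,0],[0,0,0]],
    [[0,0,0],[0,0,0]],
    [[0,0,0],[0,0,0]],
    [[0,0,0],[0,0,0]],
    [[0,0,0],[0,0,0]],
  ],
  hand=0.1,
)

```text
time_s: 25.5
tool_pos: [0.6502, 0.1627, 0.0171]
tool_rot: [4.0, 90.0, -1.5]
force: [1.1, -0.2, 0.7]
grip_width: 0.0474
```

Request:
drive_tool(
  increments=[
    [[-0.3,0,0],[0,0,0]],
    [[-0.6,0,0],[0,0,0]],
    [[-0.8,0,0],[0,0,0]],
    [[-0.8,0,0],[0,0,0]],
    [[-0.8,0,0],[0,0,0]],
    [[-0.8,0,0],[0,0,0]],
    [[-0.4,0,0],[0,0,0]],
    [[0,0,0],[0,0,0]],
    [[0,0,0],[0,0,0]],
  ],
  hand=1,
)

```text
time_s: 26.4
tool_pos: [0.6493, 0.1626, 0.196]
tool_rot: [-156.8, 89.9, -162.3]
force: [0.1, 0.5, -0.4]
grip_width: 0.087
```

```bash
python3 look.py wrist l 160 60 480 300 1.0;python3 look.py side l 230 190 310 250 1.0;python3 - <<'E'
from h import *
plan(.3905,.332,.195,67)
E
```

```text
scale 2.5
scale 10.0
t 26.5 pos [648.6 162.3 194.6] ang -5.52 x-axis [-0.0036 -0.0011 -1.    ] w 87.0 q [-16.  21.  -1.  80.   0.  79. -22.]
 turn units total -0.6043 deg 72.5  then shift units total [-0.03  7.6   1.38] F [ 0.2  0.  -0.7]
```

View pics/wrist_l.png

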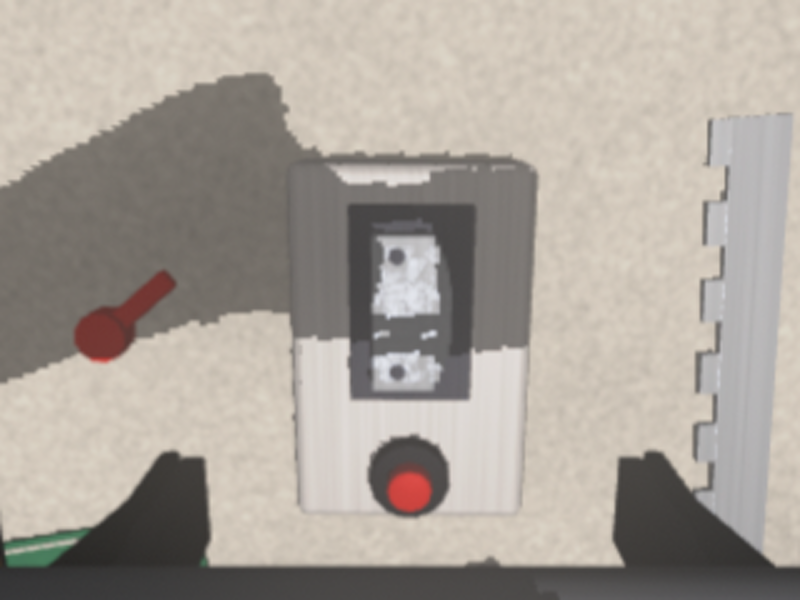

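View pics/side_l.png

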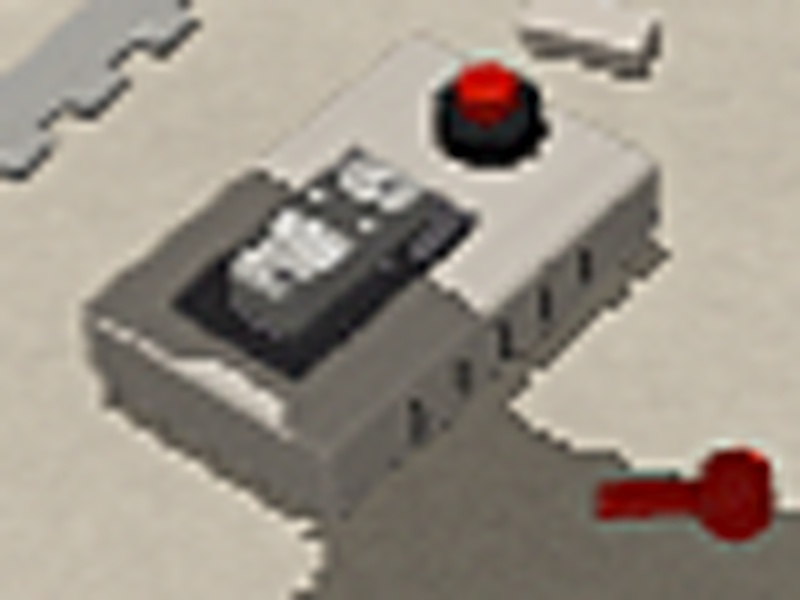

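```bash
python3 - <<'E'
from h import *
c=np.load('wrist_l.npy',allow_pickle=True).item()
P=plane(c,np.array([(349,205),(475,205),(470,399),(351,399)])/2.5+[159.7,59.7],.044)
print("plate",rect(P),(P.mean(0)*1000).round(1))
Q=plane(c,np.array([(373,235),(440,235),(438,392),(373,392),(452,310)])/2.5+[159.7,59.7],.057)
print("ins",(Q*1000).round(1)[:,:2].tolist(),rect(Q))
E
```

```text
plate [650.3 162.2  83.5  51.7  84.3] [650.5 162.1  44. ]
ins [[638.5, 194.9], [664.8, 192.4], [658.3, 127.3], [631.3, 129.9], [667.0, 161.7]] [650.8 160.8  65.8  32.   83.7]
```

The insert is on the plate, about 1.5 mm off centre and within 1° of its axis. Next is the block.

Request:
drive_tool(
  increments=[
    [[0,0,0],[-0.067,0,0]],
    [[0,0,0],[-0.067,0,0]],
    [[0,0,0],[-0.067,0,0]],
    [[0,0,0],[-0.067,0,0]],
    [[0,0,0],[-0.067,0,0]],
    [[0,0,0],[-0.067,0,0]],
    [[0,0,0],[-0.067,0,0]],
    [[0,0,0],[-0.067,0,0]],
    [[0,0,0],[-0.067,0,0]],
    [[0,0.4,0.07],[0,0,0]],
  ],
)

```text
time_s: 27.5
tool_pos: [0.6364, 0.1689, 0.1943]
tool_rot: [150.7, 89.8, -142.4]
force: [0.6, -0.2, 0.3]
grip_width: 0.0869
```

Request:
drive_tool(
  increments=[
    [[0,0.9,0.16],[0,0,0]],
    [[0,0.9,0.16],[0,0,0]],
    [[0,0.9,0.16],[0,0,0]],
    [[0,0.9,0.16],[0,0,0]],
    [[0,0.9,0.16],[0,0,0]],
    [[0,0.9,0.16],[0,0,0]],
    [[0,0.9,0.16],[0,0,0]],
    [[0,0.9,0.16],[0,0,0]],
    [[0,0,0],[0,0,0]],
    [[0,0,0],[0,0,0]],
  ],
)

```text
time_s: 28.5
tool_pos: [0.3905, 0.3317, 0.1958]
tool_rot: [167.7, 89.9, -125.3]
force: [1.1, -0.0, 0.6]
grip_width: 0.0871
```

```bash
python3 look.py wrist m 250 90 400 240 1.2;python3 - <<'E'
from h import *
plan(.3905,.334,.195,67)
E
```

```text
scale 4.0
t 28.55 pos [391.6 331.  195.9] ang 66.83 x-axis [-0.001  -0.0017 -1.    ] w 87.0 q [-22.   3. -22. 102.   1.  76.  23.]
 turn units total -0.0014 deg 0.2  then shift units total [0.02 0.06 0.06] F [ 0.4  0.1 -0.1]
```

View pics/wrist_m.png

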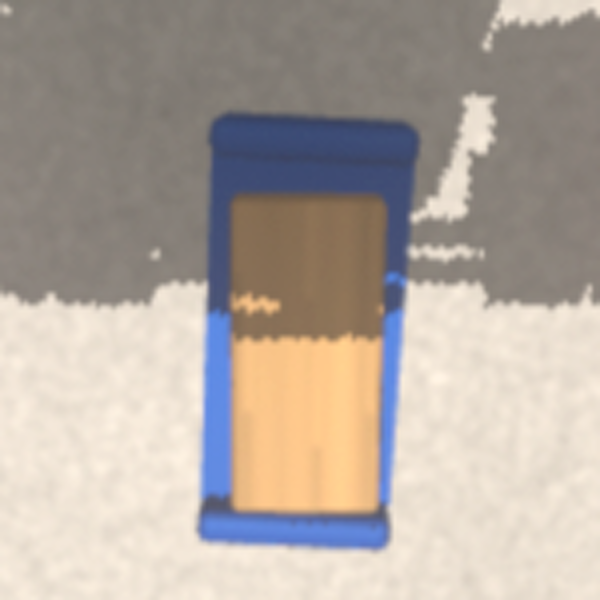

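```bash
python3 - <<'E'
from h import *
c=np.load('wrist_m.npy',allow_pickle=True).item()
def q(p,z): return plane(c,np.array(p,float)/4+[249.6,89.6],z)
B=q([(231,197),(387,197),(380,512),(232,512)],.044); print("block",rect(B),(B.mean(0)*1000).round(1))
C=q([(211,117),(419,128),(389,547),(199,541)],.036); print("cradle",rect(C),(C.mean(0)*1000).round(1))
x,y=B.mean(0)[:2]
plan(x,y,0.002,66.8)
E
```

```text
block [390.2 333.9  84.3  40.1 -23.2] [390.2 334.1  44. ]
cradle [387.5 334.4 114.9  53.1 -25.8] [387.3 334.4  36. ]
t 28.55 pos [391.6 331.  195.9] ang 66.83 x-axis [-0.001  -0.0017 -1.    ] w 87.0 q [-22.   3. -22. 102.   1.  76.  23.]
 turn units total 0.0002 deg -0.0  then shift units total [4.85 0.06 0.07] F [ 0.4  0.1 -0.1]
```

Request:
drive_tool(
  increments=[
    [[0.4,0.03,0.04],[0,0,0]],
    [[0.75,0.03,0.03],[0,0,0]],
    [[0.75,0,0],[0,0,0]],
    [[0.75,0,0],[0,0,0]],
    [[0.75,0,0],[0,0,0]],
    [[0.6,0,0],[0,0,0]],
    [[0.4,0,0],[0,0,0]],
    [[0.2,0,0],[0,0,0]],
    [[0.1,0,0],[0,0,0]],
    [[0,0,0],[0,0,0]],
  ],
)

```text
time_s: 29.55
tool_pos: [0.3909, 0.335, 0.0088]
tool_rot: [163.1, 90.0, -130.1]
force: [-1.3, -0.1, -0.1]
grip_width: 0.0872
```

Request:
drive_tool(
  increments=[
    [[0,0,0],[0,0,0]],
    [[0,0,0],[0,0,0]],
    [[0,0,0],[0,0,0]],
  ],
)

```text
time_s: 29.85
tool_pos: [0.3909, 0.3358, 0.0098]
tool_rot: [-37.3, 89.9, 29.5]
force: [0.1, 0.7, 0.1]
grip_width: 0.0868
```

```bash
python3 look.py wrist n 230 120 430 270 1.0;python3 - <<'E'
from h import *
plan(.3902,.334,.002,66.8)
E
```

```text
scale 4.0
t 29.9 pos [390.8 335.7   9.7] ang 66.84 x-axis [ 1.1e-03  6.0e-04 -1.0e+00] w 86.6 q [-24.  13. -22. 113.   6.  54.  18.]
 turn units total 0.0004 deg -0.0  then shift units total [ 0.19 -0.   -0.05] F [ 0.1  0.4 -0.6]
```

View pics/wrist_n.png

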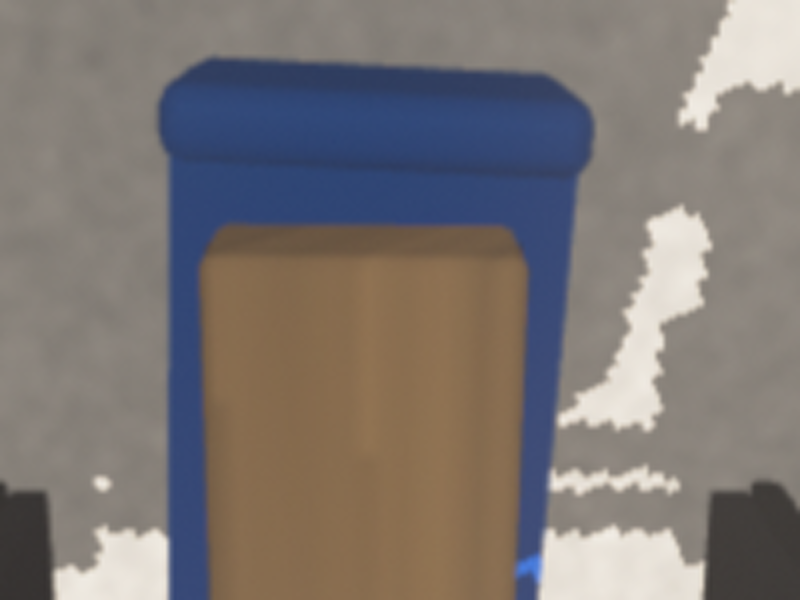

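Request:
drive_tool(
  increments=[
    [[0.1,0,-0.03],[0,0,0]],
    [[0.05,0,-0.02],[0,0,0]],
    [[0.03,0,0],[0,0,0]],
    [[0,0,0],[0,0,0]],
  ],
)

```text
time_s: 30.3
tool_pos: [0.3894, 0.3334, 0.0015]
tool_rot: [159.2, 90.0, -134.0]
force: [0.0, 0.5, 0.4]
grip_width: 0.0869
```

Request:
drive_tool(
  increments=[
    [[0,0,0],[0,0,0]],
    [[0,0,0],[0,0,0]],
    [[0,0,0],[0,0,0]],
    [[0,0,0],[0,0,0]],
    [[0,0,0],[0,0,0]],
    [[0,0,0],[0,0,0]],
    [[0,0,0],[0,0,0]],
    [[0,0,0],[0,0,0]],
    [[0,0,0],[0,0,0]],
    [[0,0,0],[0,0,0]],
  ],
  hand=-1,
  squeeze=20,
)

```text
time_s: 31.3
tool_pos: [0.3897, 0.3336, 0.0019]
tool_rot: [-64.2, 90.0, 2.7]
force: [0.2, -0.1, -0.6]
grip_width: 0.0402
```

Request:
drive_tool(
  increments=[
    [[-0.1,0,0],[0,0,0]],
    [[-0.3,0,0],[0,0,0]],
    [[-0.6,0,0],[0,0,0]],
    [[-0.8,0,0],[0,0,0]],
    [[-0.8,0,0],[0,0,0]],
    [[-0.8,0,0],[0,0,0]],
    [[-0.8,0,0],[0,0,0]],
    [[-0.6,0,0],[0,0,0]],
    [[0,0,0],[0,0,0]],
    [[0,0,0],[0,0,0]],
  ],
)

```text
time_s: 32.3
tool_pos: [0.3897, 0.3337, 0.1945]
tool_rot: [-42.7, 89.9, 24.1]
force: [-0.7, 0.1, -1.2]
grip_width: 0.0399
```

```bash
python3 look.py wrist o 0 0 640 400 1.0;python3 - <<'E'
from h import *
plan(.4145,-.3145,.195,97.6)
E
```

```text
scale 1.25
t 32.35 pos [389.2 333.2 193.3] ang 66.84 x-axis [-5.e-04 -7.e-04 -1.e+00] w 39.7 q [-22.   3. -22. 102.   1.  76.  22.]
 turn units total -0.2563 deg 30.8  then shift units total [ -0.03   1.51 -16.13] F [ 0.  -0.1 -0.6]
```

View pics/wrist_o.png

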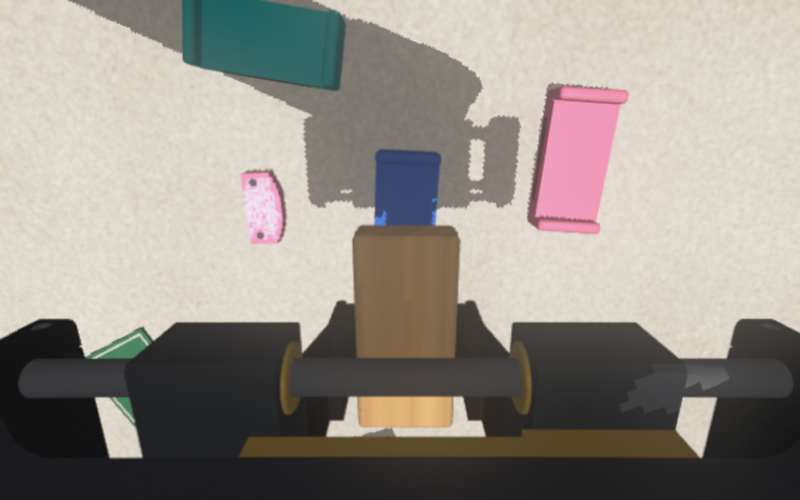

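Request:
drive_tool(
  increments=[
    [[0,0,0],[-0.064,0,0]],
    [[0,0,0],[-0.064,0,0]],
    [[0,0,0],[-0.064,0,0]],
    [[0,0,0],[-0.064,0,0]],
    [[0,-0.15,-0.5],[0,0,0]],
    [[0,-0.22,-0.85],[0,0,0]],
    [[0,-0.22,-0.85],[0,0,0]],
    [[0,-0.22,-0.85],[0,0,0]],
    [[0,-0.22,-0.85],[0,0,0]],
    [[0,-0.22,-0.85],[0,0,0]],
  ],
)

```text
time_s: 33.35
tool_pos: [0.4635, 0.1501, 0.1922]
tool_rot: [100.7, 89.8, -161.8]
force: [0.0, 0.2, -0.4]
grip_width: 0.0394
```

Request:
drive_tool(
  increments=[
    [[0,-0.22,-0.85],[0,0,0]],
    [[0,-0.22,-0.85],[0,0,0]],
    [[0,-0.22,-0.85],[0,0,0]],
    [[0,-0.22,-0.85],[0,0,0]],
    [[0,-0.1,-0.8],[0,0,0]],
    [[0,0.1,-0.8],[0,0,0]],
    [[0,0.24,-0.8],[0,0,0]],
    [[0,0.24,-0.8],[0,0,0]],
    [[0,0.24,-0.8],[0,0,0]],
    [[0,0.24,-0.8],[0,0,0]],
  ],
)

```text
time_s: 34.35
tool_pos: [0.5027, -0.1747, 0.192]
tool_rot: [67.5, 89.8, 165.1]
force: [0.6, 0.1, -0.1]
grip_width: 0.0397
```

Request:
drive_tool(
  increments=[
    [[0,0.24,-0.8],[0,0,0]],
    [[0,0.24,-0.8],[0,0,0]],
    [[0,0.24,-0.8],[0,0,0]],
    [[0,0.24,-0.6],[0,0,0]],
    [[0,0,0],[0,0,0]],
    [[0,0,0],[0,0,0]],
    [[0,0,0],[0,0,0]],
  ],
)

```text
time_s: 35.05
tool_pos: [0.4821, -0.296, 0.1929]
tool_rot: [31.0, 89.9, 128.7]
force: [0.7, 0.7, -0.6]
grip_width: 0.0395
```

```bash
python3 look.py wrist p 0 0 640 400 1.0;python3 - <<'E'
from h import *
plan(.4145,-.3145,.195,97.6)
E
```

```text
scale 1.25
t 35.1 pos [ 482.3 -295.9  193.2] ang 97.7 x-axis [-8.0e-04  1.2e-03 -1.0e+00] w 39.5 q [ 18.   8.  13.  96.  -2.  76. 128.]
 turn units total 0.0008 deg -0.1  then shift units total [-0.05  1.74 -0.24] F [-1.6 -0.4 -0.4]
```

View pics/wrist_p.png

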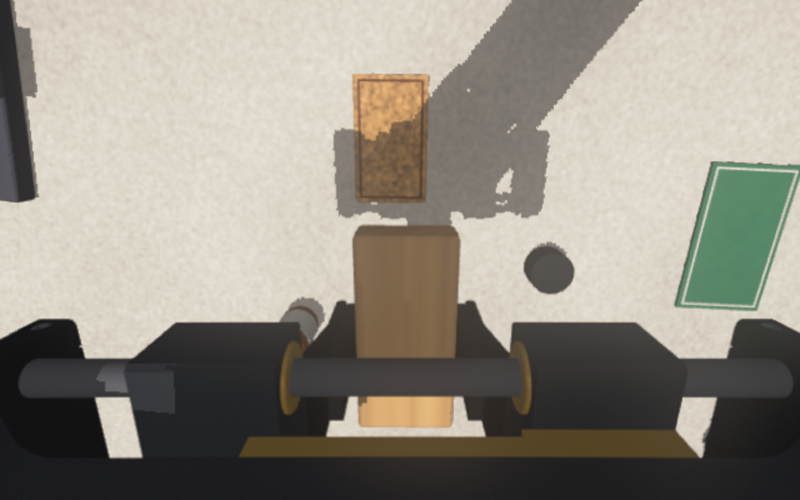

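The cork mat fills (352–429, 73–203) in the 800-wide picture. The bottle at (305,315) is behind the tool and stays clear of the descent.

```bash
python3 - <<'E'
from h import *
c=np.load('wrist_p.npy',allow_pickle=True).item()
def q(p,z): return plane(c,np.array(p,float)/1.25-.1,z)
B=q([(353,73),(430,74),(426,203),(356,201)],.004); print("cork",rect(B),(B.mean(0)*1000).round(1))
print("green",rect(plane(c,big(mask(c,(55,60,20),(90,255,255),(520,100,640,270))),.004)))
E
python3 -c "
from h import *
plan(.4145,-.3165,.05,98)"
```

```text
cork [ 416.3 -317.9  108.7   64.4    6.7] [ 416.1 -317.8    4. ]
green [462.5  12.5 126.5  66.3   4.9]
t 35.1 pos [ 482.3 -295.9  193.2] ang 97.7 x-axis [-8.0e-04  1.2e-03 -1.0e+00] w 39.5 q [ 18.   8.  13.  96.  -2.  76. 128.]
 turn units total -0.0025 deg 0.3  then shift units total [ 3.58  1.75 -0.28] F [-1.6 -0.4 -0.4]
```

Request:
drive_tool(
  increments=[
    [[0,0.4,-0.08],[0.006,0,0]],
    [[0.3,0.5,-0.1],[0,0,0]],
    [[0.6,0.5,-0.1],[0,0,0]],
    [[0.75,0.32,-0.03],[0,0,0]],
    [[0.75,0,0],[0,0,0]],
    [[0.75,0,0],[0,0,0]],
    [[0.7,0,0],[0,0,0]],
    [[0.5,0,0],[0,0,0]],
    [[0.3,0,0],[0,0,0]],
    [[0,0,0],[0,0,0]],
  ],
)

```text
time_s: 36.1
tool_pos: [0.4136, -0.3176, 0.0066]
tool_rot: [53.4, 89.8, 150.3]
force: [0.0, -0.0, -0.9]
grip_width: 0.0399
```

Request:
drive_tool(
  increments=[
    [[0,0,0],[0,0,0]],
    [[0,0,0],[0,0,0]],
    [[0,0,0],[0,0,0]],
  ],
)

```text
time_s: 36.4
tool_pos: [0.416, -0.319, 0.0091]
tool_rot: [-126.4, 89.9, -29.6]
force: [0.0, -0.1, 0.0]
grip_width: 0.0399
```

```bash
python3 look.py wrist q 160 100 480 300 1.0;python3 look.py side q 350 120 440 188 1.0;python3 - <<'E'
from h import *
plan(.4156,-.3168,-.018,97)
E
```

```text
scale 2.5
scale 8.823529411764707
t 36.5 pos [ 415.7 -318.8    8.7] ang 96.84 x-axis [ 1.3e-03 -7.0e-04 -1.0e+00] w 39.6 q [ 22.  13.  14. 113.  -4.  54. 135.]
 turn units total -0.0013 deg 0.2  then shift units total [ 0.67 -0.    0.05] F [-0.4 -0.1 -0.7]
```

View pics/wrist_q.png

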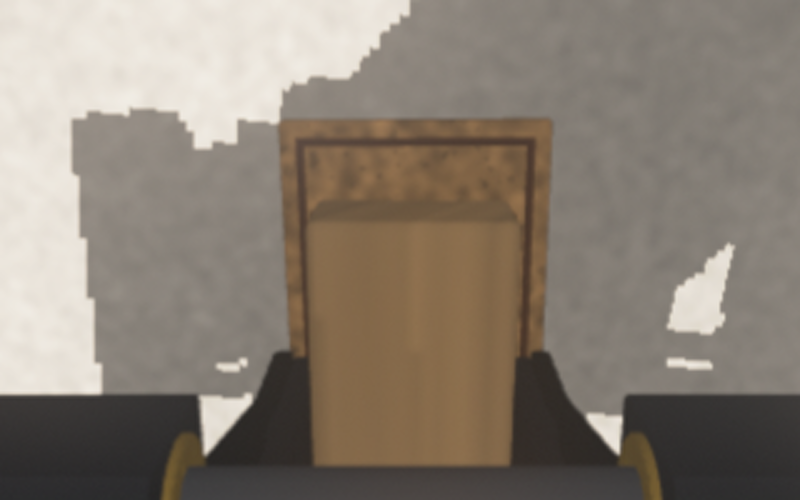

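View pics/side_q.png

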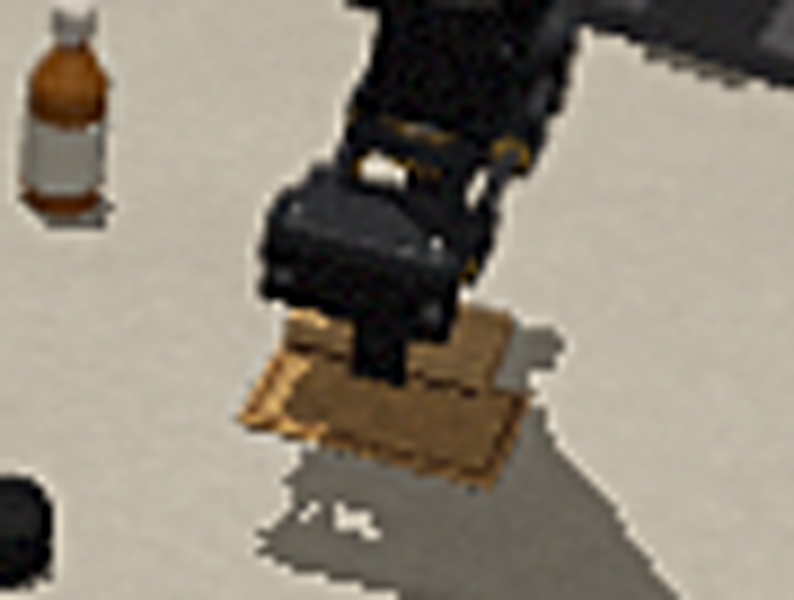

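Request:
drive_tool(
  increments=[
    [[0.2,0,0.02],[0,0,0]],
    [[0.2,0,0],[0,0,0]],
    [[0.1,0,0],[0,0,0]],
    [[0.08,0,0],[0,0,0]],
    [[0.04,0,0],[0,0,0]],
    [[0.02,0,0],[0,0,0]],
    [[0,0,0],[0,0,0]],
    [[0,0,0],[0,0,0]],
  ],
)

```text
time_s: 37.3
tool_pos: [0.4153, -0.3178, -0.0175]
tool_rot: [-127.0, 90.0, -30.2]
force: [-0.4, 0.2, -0.5]
grip_width: 0.0399
```

```bash
python3 look.py wrist r 160 100 480 300 1.0;python3 - <<'E'
from h import *
plan(.4156,-.3168,-.0182,97)
c=np.load('wrist_r.npy',allow_pickle=True).item()
print((proj(c,[[.4161,-.3178,.004],[.4145,-.3155,.004]])-[160,100])*2.5)
E
```

```text
scale 2.5
t 37.35 pos [ 415.2 -317.8  -17.5] ang 96.84 x-axis [ 4.e-04 -3.e-04 -1.e+00] w 39.6 q [ 22.  15.  14. 114.  -5.  51. 135.]
 turn units total -0.0013 deg 0.2  then shift units total [ 0.02 -0.01  0.02] F [-0.   0.1 -0.3]
[[412.80577561 382.6014403 ]
 [424.01700288 377.1634722 ]]
```

View pics/wrist_r.png

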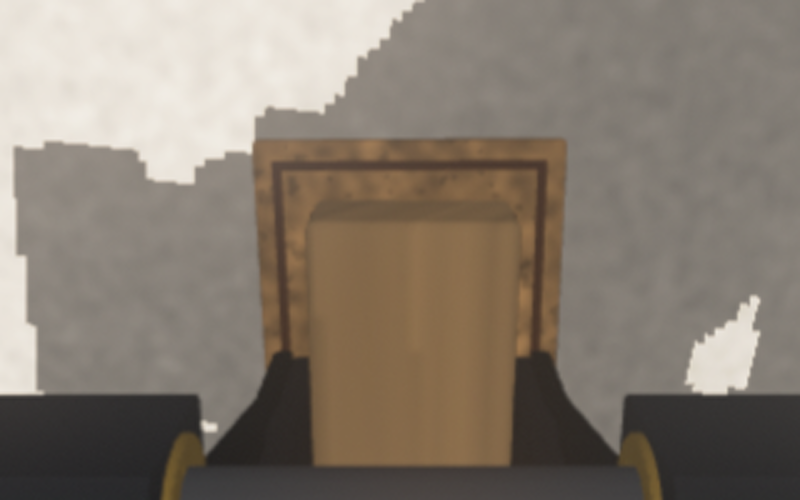

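Request:
drive_tool(
  increments=[
    [[0.02,0,0],[0,0,0]],
    [[0.01,0,0],[0,0,0]],
    [[0,0,0],[0,0,0]],
    [[0,0,0],[0,0,0]],
  ],
)

```text
time_s: 37.75
tool_pos: [0.4154, -0.3178, -0.0182]
tool_rot: [-110.5, 90.0, -13.6]
force: [-2.0, 1.7, 5.5]
grip_width: 0.0398
```

Request:
drive_tool(
  increments=[
    [[0,0,0],[0,0,0]],
    [[0,0,0],[0,0,0]],
    [[0,0,0],[0,0,0]],
    [[0,0,0],[0,0,0]],
    [[0,0,0],[0,0,0]],
  ],
  hand=0.3,
)

```text
time_s: 38.25
tool_pos: [0.415, -0.3176, -0.019]
tool_rot: [49.8, 90.0, 146.7]
force: [0.2, 0.2, 0.7]
grip_width: 0.0562
```

Request:
drive_tool(
  increments=[
    [[-0.3,0,0],[0,0,0]],
    [[-0.6,0,0],[0,0,0]],
    [[-0.8,0,0],[0,0,0]],
    [[-0.8,0,0],[0,0,0]],
    [[-0.8,0,0],[0,0,0]],
    [[-0.8,0,0],[0,0,0]],
    [[-0.8,0,0],[0,0,0]],
    [[-0.4,0,0],[0,0,0]],
    [[0,0,0],[0,0,0]],
    [[0,0,0],[0,0,0]],
  ],
  hand=1,
)

```text
time_s: 39.25
tool_pos: [0.4149, -0.3176, 0.1931]
tool_rot: [-113.7, 90.0, -16.8]
force: [-0.6, -0.9, -0.7]
grip_width: 0.0864
```

```bash
python3 look.py wrist s 160 60 480 300 1.0;python3 look.py side s 350 120 440 188 1.0;python3 - <<'E'
from h import *
plan(.387,.332,.195,64.2)
E
```

```text
scale 2.5
scale 8.823529411764707
t 39.35 pos [ 414.2 -317.1  191.8] ang 96.83 x-axis [-0.0019  0.0012 -1.    ] w 87.2 q [ 20.   3.  15. 102.  -1.  76. 132.]
 turn units total 0.272 deg -32.6  then shift units total [-0.05  7.68 14.31] F [ 0.7 -0.3 -0.7]
```

View pics/wrist_s.png

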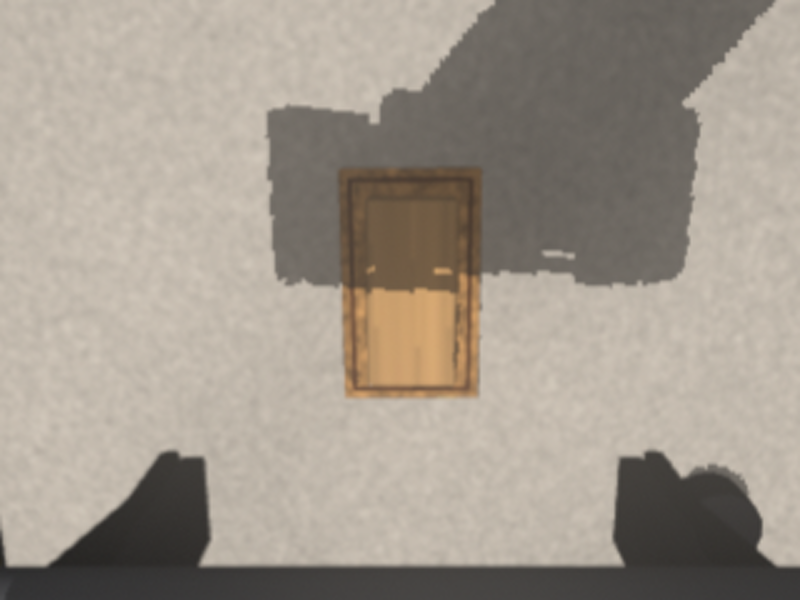

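View pics/side_s.png

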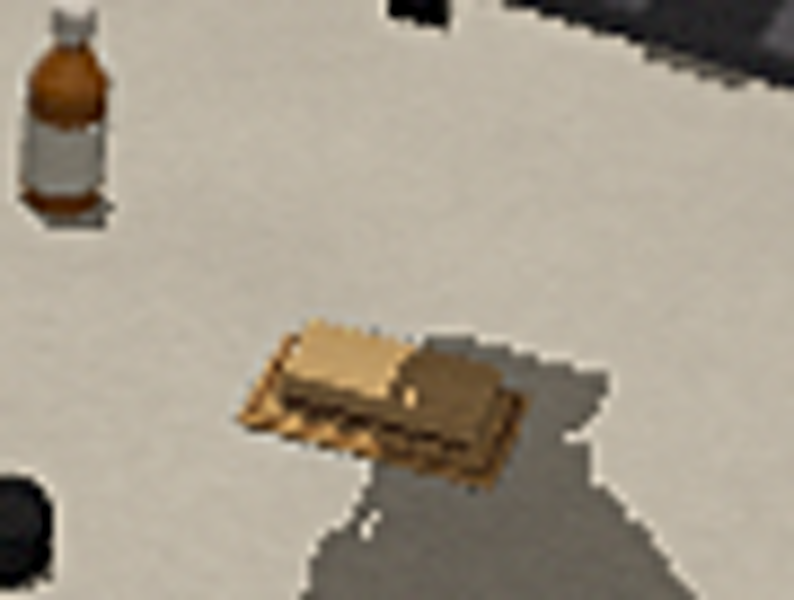

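The block is centred on the cork. The cradle is last.

Request:
drive_tool(
  increments=[
    [[0,0,0],[0.068,0,0]],
    [[0,0,0],[0.068,0,0]],
    [[0,0,0],[0.068,0,0]],
    [[0,0,0],[0.068,0,0]],
    [[0,0.05,0.4],[0,0,0]],
    [[0,0.11,0.85],[0,0,0]],
    [[0,0.11,0.85],[0,0,0]],
    [[0,0.11,0.85],[0,0,0]],
    [[0,0.11,0.85],[0,0,0]],
    [[0,0.11,0.85],[0,0,0]],
  ],
)

```text
time_s: 40.35
tool_pos: [0.4738, -0.1382, 0.1916]
tool_rot: [105.6, 89.9, 169.8]
force: [1.1, 0.1, 0.8]
grip_width: 0.087
```

Request:
drive_tool(
  increments=[
    [[0,0.11,0.85],[0,0,0]],
    [[0,0.11,0.85],[0,0,0]],
    [[0,0.11,0.85],[0,0,0]],
    [[0,0.13,0.88],[0,0,0]],
    [[0,0.4,0.8],[0,0,0]],
    [[0,0.7,0.64],[0,0,0]],
    [[0,0.7,0.6],[0,0,0]],
    [[0,0.7,0.6],[0,0,0]],
    [[0,0.7,0.6],[0,0,0]],
    [[0,0.7,0.6],[0,0,0]],
  ],
)

```text
time_s: 41.35
tool_pos: [0.4424, 0.1988, 0.1916]
tool_rot: [140.8, 89.9, -155.0]
force: [0.4, 0.3, 0.6]
grip_width: 0.0866
```

Request:
drive_tool(
  increments=[
    [[0,0.7,0.6],[0,0,0]],
    [[0,0.7,0.6],[0,0,0]],
    [[0,0.7,0.6],[0,0,0]],
    [[0,0.6,0.35],[0,0,0]],
    [[0,0,0],[0,0,0]],
    [[0,0,0],[0,0,0]],
    [[0,0,0],[0,0,0]],
  ],
)

```text
time_s: 42.05
tool_pos: [0.3847, 0.3209, 0.1922]
tool_rot: [174.5, 89.9, -121.4]
force: [-0.3, 0.0, -0.7]
grip_width: 0.087
```

```bash
python3 look.py wrist t 250 90 400 240 1.2;python3 - <<'E'
from h import *
plan(.387,.332,.195,64.2)
E
```

```text
scale 4.0
t 42.1 pos [384.9 320.8 192.4] ang 64.06 x-axis [-6.0e-04 -1.1e-03 -1.0e+00] w 86.8 q [-20.   1. -23. 103.   1.  76.  21.]
 turn units total -0.0012 deg 0.1  then shift units total [-0.07  0.07  0.27] F [ 0.1 -1.1 -0.1]
```

View pics/wrist_t.png

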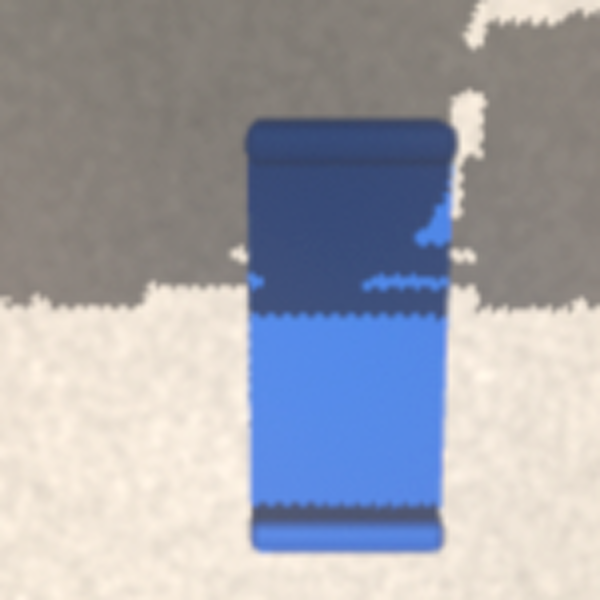

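```bash
python3 - <<'E'
from h import *
c=np.load('wrist_t.npy',allow_pickle=True).item()
def q(p,z): return plane(c,np.array(p,float)/4+[249.6,89.6],z)
C=q([(247,119),(457,119),(443,551),(251,551)],.036); print("cradle",rect(C),(C.mean(0)*1000).round(1))
x,y=C.mean(0)[:2]
plan(x,y,-.018,64.2)
c=np.load('wrist_s.npy',allow_pickle=True).item()
def q(p,z): return plane(c,np.array(p,float)/2.5+[159.7,59.7],z)
print("block",rect(q([(367,199),(463,199),(460,388),(367,388)],.024)),"cork",rect(q([(340,168),(481,168),(478,397),(347,397)],.004)))
E
```

```text
cradle [386.8 334.5 116.1  53.2 -25.9] [386.8 334.6  36. ]
t 42.1 pos [384.9 320.8 192.4] ang 64.06 x-axis [-6.0e-04 -1.1e-03 -1.0e+00] w 86.8 q [-20.   1. -23. 103.   1.  76.  21.]
 turn units total -0.0012 deg 0.1  then shift units total [5.26 0.11 0.34] F [ 0.1 -1.1 -0.1]
block [ 416.2 -317.2   84.8   42.2    6.8] cork [ 416.3 -318.   108.    63.     7.2]
```

Request:
drive_tool(
  increments=[
    [[0.4,0.05,0.12],[0,0,0]],
    [[0.75,0.06,0.12],[0,0,0]],
    [[0.75,0,0.1],[0,0,0]],
    [[0.75,0,0],[0,0,0]],
    [[0.75,0,0],[0,0,0]],
    [[0.7,0,0],[0,0,0]],
    [[0.4,0,0],[0,0,0]],
    [[0.2,0,0],[0,0,0]],
    [[0.1,0,0],[0,0,0]],
    [[0,0,0],[0,0,0]],
  ],
)

```text
time_s: 43.1
tool_pos: [0.3866, 0.3363, 0.0012]
tool_rot: [-63.5, 90.0, 0.6]
force: [-0.1, -0.2, 0.9]
grip_width: 0.0866
```

Request:
drive_tool(
  increments=[
    [[0,0,0],[0,0,0]],
    [[0,0,0],[0,0,0]],
    [[0,0,0],[0,0,0]],
  ],
)

```text
time_s: 43.4
tool_pos: [0.3866, 0.3369, 0.0018]
tool_rot: [-36.2, 89.9, 28.0]
force: [-0.2, 0.0, -0.0]
grip_width: 0.0869
```

```bash
python3 look.py wrist u 220 120 430 270 1.0;python3 - <<'E'
from h import *
plan(.3869,.3345,-.020,64.1)
E
```

```text
scale 3.8095238095238093
t 43.45 pos [386.5 336.8   1.6] ang 64.2 x-axis [ 1.e-03  5.e-04 -1.e+00] w 87.1 q [-23.  14. -24. 114.   7.  54.  15.]
 turn units total 0.0008 deg -0.1  then shift units total [ 0.54 -0.03 -0.05] F [ 0.2 -0.1  0. ]
```

View pics/wrist_u.png

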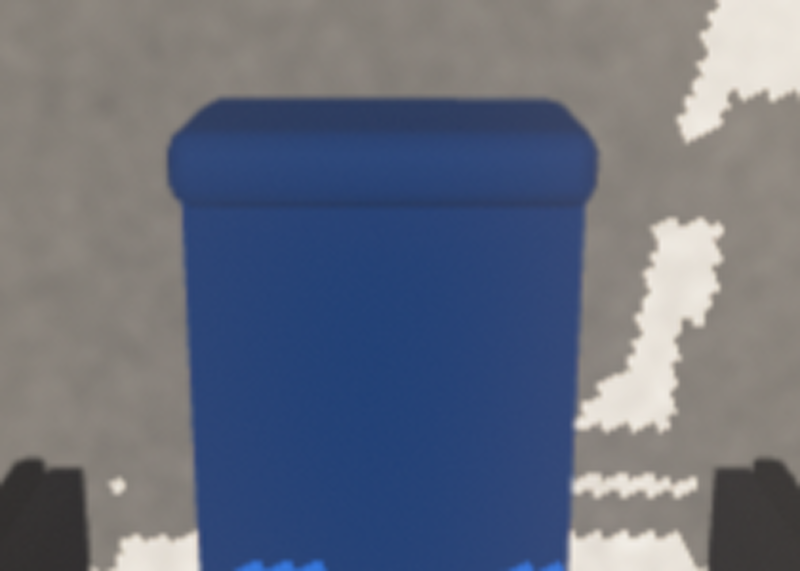

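Request:
drive_tool(
  increments=[
    [[0.2,-0.01,-0.03],[0,0,0]],
    [[0.15,0,-0.02],[0,0,0]],
    [[0.1,0,0],[0,0,0]],
    [[0.07,0,0],[0,0,0]],
    [[0,0,0],[0,0,0]],
    [[0,0,0],[0,0,0]],
  ],
)

```text
time_s: 44.05
tool_pos: [0.3856, 0.3346, -0.0198]
tool_rot: [147.3, 90.0, -148.5]
force: [0.8, -0.5, -0.0]
grip_width: 0.087
```

Request:
drive_tool(
  increments=[
    [[0,0,0],[0,0,0]],
    [[0,0,0],[0,0,0]],
    [[0,0,0],[0,0,0]],
    [[0,0,0],[0,0,0]],
    [[0,0,0],[0,0,0]],
    [[0,0,0],[0,0,0]],
    [[0,0,0],[0,0,0]],
    [[0,0,0],[0,0,0]],
  ],
  hand=-1,
  squeeze=30,
)

```text
time_s: 44.85
tool_pos: [0.3857, 0.3346, -0.0197]
tool_rot: [-48.6, 90.0, 15.6]
force: [0.9, 0.3, 0.1]
grip_width: 0.054
```

Request:
drive_tool(
  increments=[
    [[-0.1,0,0],[0,0,0]],
    [[-0.3,0,0],[0,0,0]],
    [[-0.6,0,0],[0,0,0]],
    [[-0.8,0,0],[0,0,0]],
    [[-0.8,0,0],[0,0,0]],
    [[-0.8,0,0],[0,0,0]],
    [[-0.8,0,0],[0,0,0]],
    [[-0.8,0,0],[0,0,0]],
    [[-0.2,0,0],[0,0,0]],
    [[0,0,0],[0,0,0]],
  ],
)

```text
time_s: 45.85
tool_pos: [0.3861, 0.3351, 0.1897]
tool_rot: [-33.0, 89.8, 31.2]
force: [-0.4, -1.0, -3.3]
grip_width: 0.0539
```

```bash
python3 look.py wrist v 0 0 640 400 1.0;python3 - <<'E'
from h import *
plan(.461,.0145,.195,94.8)
plan(.461,.0145,.195,-85.2)
E
```

```text
scale 1.25
t 45.9 pos [385.3 334.3 187.9] ang 64.2 x-axis [ 0.e+00 -3.e-04 -1.e+00] w 53.7 q [-20.   3. -24. 103.   1.  75.  19.]
 turn units total -0.255 deg 30.6  then shift units total [-0.18 -1.22 -8.13] F [-0.3 -0.7 -2.6]
t 45.9 pos [385.3 334.3 187.9] ang 64.2 x-axis [ 0.e+00 -3.e-04 -1.e+00] w 53.7 q [-20.   3. -24. 103.   1.  75.  19.]
 turn units total -0.255 deg 30.6  then shift units total [-0.18 -1.22 -8.13] F [-0.3 -0.7 -2.6]
```

View pics/wrist_v.png

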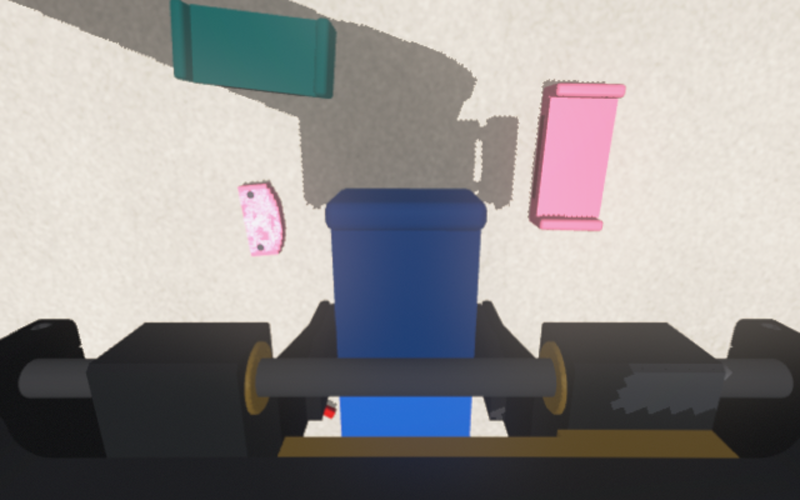

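Request:
drive_tool(
  increments=[
    [[0,0,0],[-0.064,0,0]],
    [[0,0,0],[-0.064,0,0]],
    [[0,0,0],[-0.064,0,0]],
    [[0,0,0],[-0.063,0,0]],
    [[0,-0.2,-0.5],[0,0,0]],
    [[0,-0.34,-0.85],[0,0,0]],
    [[0,-0.34,-0.85],[0,0,0]],
    [[0,-0.34,-0.85],[0,0,0]],
    [[0,-0.34,-0.85],[0,0,0]],
    [[0,-0.34,-0.85],[0,0,0]],
  ],
)

```text
time_s: 46.9
tool_pos: [0.4762, 0.1497, 0.1857]
tool_rot: [102.5, 89.8, -162.7]
force: [0.4, -0.0, -2.0]
grip_width: 0.0536
```

Request:
drive_tool(
  increments=[
    [[0,-0.34,-0.85],[0,0,0]],
    [[0,-0.34,-0.85],[0,0,0]],
    [[0,-0.34,-0.85],[0,0,0]],
    [[0,-0.34,-0.82],[0,0,0]],
    [[0,0,0],[0,0,0]],
    [[0,0,0],[0,0,0]],
    [[0,0,0],[0,0,0]],
    [[0,0,0],[0,0,0]],
  ],
)

```text
time_s: 47.7
tool_pos: [0.5419, 0.0233, 0.1875]
tool_rot: [75.1, 89.9, 170.0]
force: [0.3, -1.0, -2.4]
grip_width: 0.0538
```

```bash
python3 look.py wrist w 0 0 640 400 1.0;python3 - <<'E'
from h import *
plan(.461,.0145,.195,94.8)
E
```

```text
scale 1.25
t 47.75 pos [542.2  23.2 187.8] ang 94.93 x-axis [-7.e-04  2.e-04 -1.e+00] w 53.5 q [ 0.  6. -6. 99.  1. 75. 89.]
 turn units total 0.0011 deg -0.1  then shift units total [-0.18  2.04 -0.05] F [-0.1 -0.3 -1.2]
```

View pics/wrist_w.png

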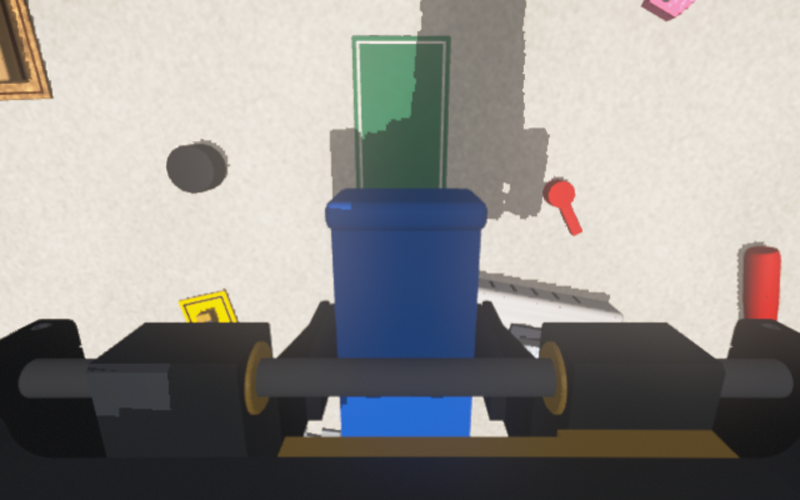

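```bash
python3 - <<'E'
from h import *
c=np.load('wrist_w.npy',allow_pickle=True).item()
def q(p,z): return plane(c,np.array(p,float)/1.25-.1,z)
P=q([(352,36),(451,37),(357,188),(446,188)],.004); print((P*1000).round(1)[:,:2].tolist())
far=(P[0]+P[1])/2; e=P[1]-P[0]; print("width",np.linalg.norm(e)*1000,"ang",np.degrees(np.arctan2(e[1],e[0]))-90)
u=np.array([np.cos(np.radians(4.8)),np.sin(np.radians(4.8))]); print("centre",(far[:2]+.07*u)*1000)
plan(.4615,.0135,.002,94.8)
E
```

```text
[[396.8, -33.0], [390.6, 46.5], [518.1, -22.7], [511.3, 56.3]]
width 79.69976286395087 ang 4.412710516484225
centre [463.45495853  12.58686171]
t 47.75 pos [542.2  23.2 187.8] ang 94.93 x-axis [-7.e-04  2.e-04 -1.e+00] w 53.5 q [ 0.  6. -6. 99.  1. 75. 89.]
 turn units total 0.0011 deg -0.1  then shift units total [ 4.65  2.03 -0.07] F [-0.1 -0.3 -1.2]
```

Request:
drive_tool(
  increments=[
    [[0,0.4,-0.02],[0,0,0]],
    [[0.2,0.6,-0.03],[0,0,0]],
    [[0.5,0.6,-0.03],[0,0,0]],
    [[0.75,0.44,0],[0,0,0]],
    [[0.75,0,0],[0,0,0]],
    [[0.75,0,0],[0,0,0]],
    [[0.7,0,0],[0,0,0]],
    [[0.5,0,0],[0,0,0]],
    [[0.3,0,0],[0,0,0]],
    [[0,0,0],[0,0,0]],
  ],
)

```text
time_s: 48.75
tool_pos: [0.4603, 0.0122, 0.009]
tool_rot: [87.8, 89.8, -177.4]
force: [-0.6, 0.1, -1.7]
grip_width: 0.0535
```

Request:
drive_tool(
  increments=[
    [[0,0,0],[0,0,0]],
    [[0,0,0],[0,0,0]],
    [[0,0,0],[0,0,0]],
  ],
)

```text
time_s: 49.05
tool_pos: [0.4628, 0.0119, 0.0114]
tool_rot: [-93.6, 89.9, 1.2]
force: [0.5, -0.2, -2.6]
grip_width: 0.0537
```

```bash
python3 look.py wrist x 160 60 480 300 1.0;python3 look.py side x 300 185 380 245 1.0;python3 - <<'E'
from h import *
plan(.4613,.0133,-.0155,94.8)
E
```

```text
scale 2.5
scale 10.0
t 49.15 pos [462.4  11.8  11.1] ang 94.8 x-axis [ 0.0016 -0.     -1.    ] w 53.9 q [  1.   6.  -6. 120.   1.  53.  89.]
 turn units total -0.0 deg 0.0  then shift units total [0.66 0.02 0.04] F [ 0.6 -0.7 -2.3]
```

View pics/wrist_x.png

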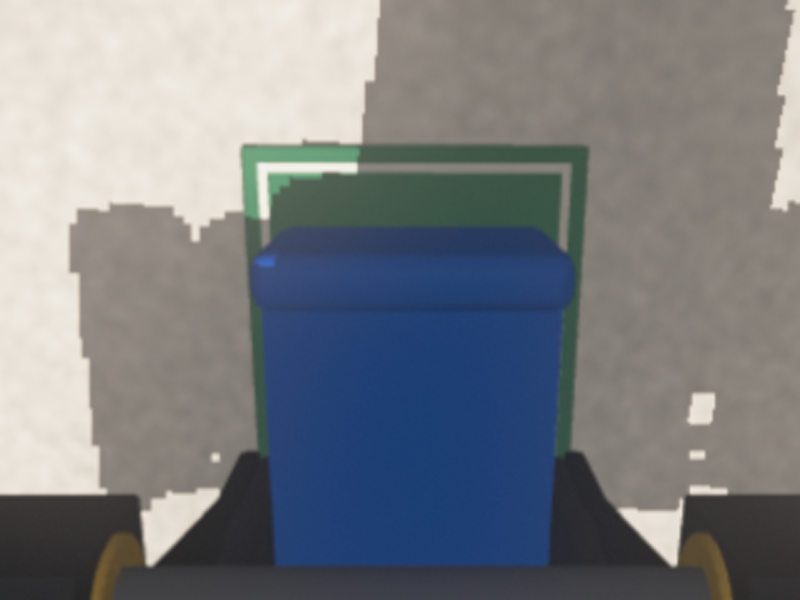

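View pics/side_x.png

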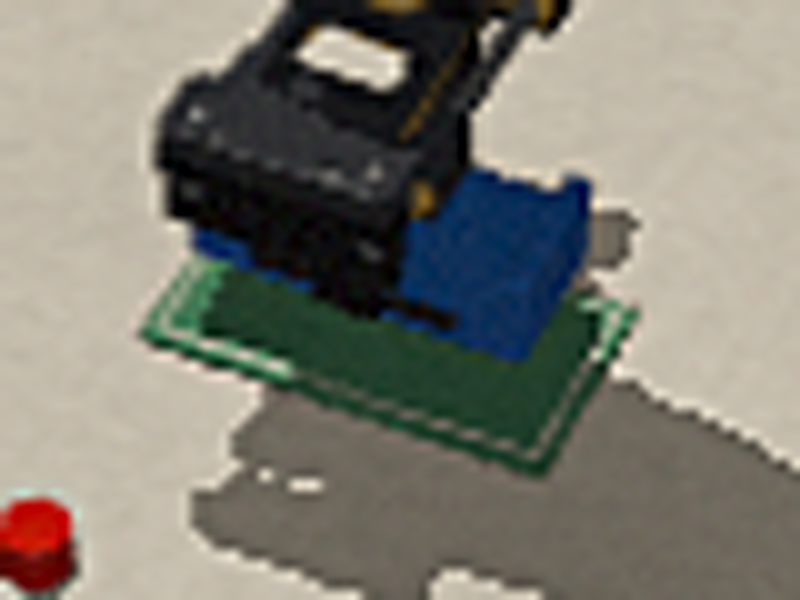

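Well centred laterally (415 against 413 in the crop). I'll lower in small steps.

Request:
drive_tool(
  increments=[
    [[0.2,0.02,0.03],[0,0,0]],
    [[0.2,0,0],[0,0,0]],
    [[0.1,0,0],[0,0,0]],
    [[0.08,0,0],[0,0,0]],
    [[0.04,0,0],[0,0,0]],
    [[0.02,0,0],[0,0,0]],
    [[0,0,0],[0,0,0]],
    [[0,0,0],[0,0,0]],
  ],
)

```text
time_s: 49.95
tool_pos: [0.461, 0.0129, -0.0151]
tool_rot: [-96.7, 90.0, -1.9]
force: [0.4, -0.1, -2.6]
grip_width: 0.0539
```

```bash
python3 look.py wrist y 160 60 480 300 1.0;python3 - <<'E'
from h import *
plan(.4613,.0133,-.0157,94.8)
E
```

```text
scale 2.5
t 50.0 pos [461.   12.9 -15.1] ang 94.8 x-axis [ 5.e-04 -0.e+00 -1.e+00] w 53.5 q [  1.   9.  -6. 122.   1.  50.  89.]
 turn units total -0.0 deg 0.0  then shift units total [ 0.01 -0.01  0.01] F [ 0.  -0.2 -2.1]
```

View pics/wrist_y.png

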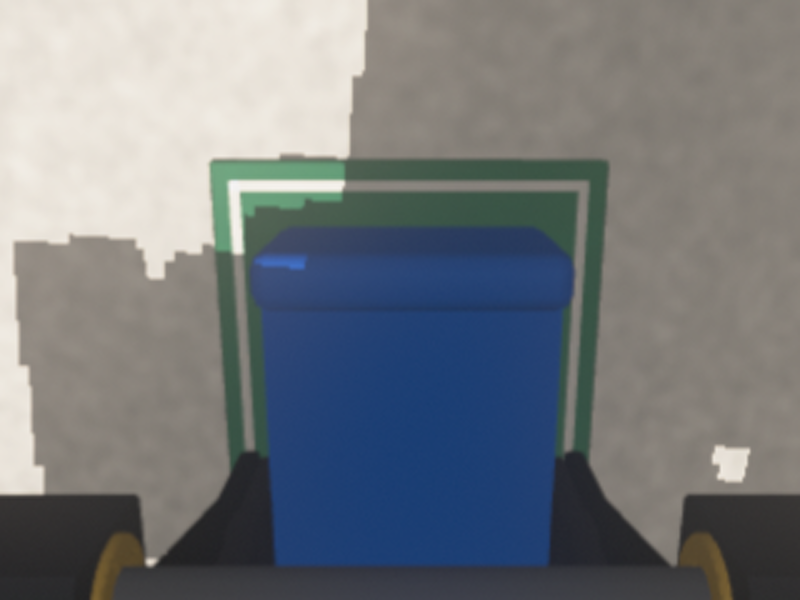

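Request:
drive_tool(
  increments=[
    [[0.02,0,0],[0,0,0]],
    [[0.01,0,0],[0,0,0]],
    [[0,0,0],[0,0,0]],
    [[0,0,0],[0,0,0]],
  ],
)

```text
time_s: 50.4
tool_pos: [0.4611, 0.0129, -0.0157]
tool_rot: [-105.7, 90.0, -10.9]
force: [-2.7, -0.6, 5.5]
grip_width: 0.0537
```

Contact (5.5 N). I'll release, opening slowly, and go up.

Request:
drive_tool(
  increments=[
    [[0,0,0],[0,0,0]],
    [[0,0,0],[0,0,0]],
    [[0,0,0],[0,0,0]],
    [[0,0,0],[0,0,0]],
    [[0,0,0],[0,0,0]],
    [[0,0,0],[0,0,0]],
  ],
  hand=0.8,
)

```text
time_s: 51.0
tool_pos: [0.4608, 0.0129, -0.0166]
tool_rot: [133.8, 90.0, -131.4]
force: [-0.6, -0.3, 0.6]
grip_width: 0.0784
```

Request:
drive_tool(
  increments=[
    [[-0.3,0,0],[0,0,0]],
    [[-0.6,0,0],[0,0,0]],
    [[-0.8,0,0],[0,0,0]],
    [[-0.8,0,0],[0,0,0]],
    [[-0.8,0,0],[0,0,0]],
    [[-0.8,0,0],[0,0,0]],
    [[-0.8,0,0],[0,0,0]],
    [[-0.5,-0.3,0],[0,0,0]],
    [[0,-0.5,0],[0,0,0]],
    [[0,0,0],[0,0,0]],
  ],
)

```text
time_s: 52.0
tool_pos: [0.4946, 0.0159, 0.2011]
tool_rot: [-89.2, 89.8, 5.6]
force: [0.6, -0.4, -0.2]
grip_width: 0.0783
```

Request:
drive_tool(
  increments=[
    [[0,0,0],[0,0,0]],
    [[0,0,0],[0,0,0]],
    [[0,0,0],[0,0,0]],
  ],
)

```text
time_s: 52.3
tool_pos: [0.4918, 0.0155, 0.1992]
tool_rot: [94.8, 89.9, -170.4]
force: [-0.3, 0.1, 0.2]
grip_width: 0.0786
```

```bash
python3 look.py wrist z 160 0 480 240 1.0;python3 look.py side z 190 120 440 308 1.0;python3 - <<'E'
from h import *
plan(.4613,.0133,-.0157,94.8)
E
```

```text
scale 2.5
scale 3.1914893617021276
t 52.4 pos [492.1  15.6 199.3] ang 94.8 x-axis [-5.e-04 -1.e-04 -1.e+00] w 78.1 q [  1.  -1.  -6. 104.  -0.  76.  90.]
 turn units total 0.0 deg -0.0  then shift units total [5.38 0.77 0.01] F [-0.6  1.5 -0.2]
```

View pics/wrist_z.png

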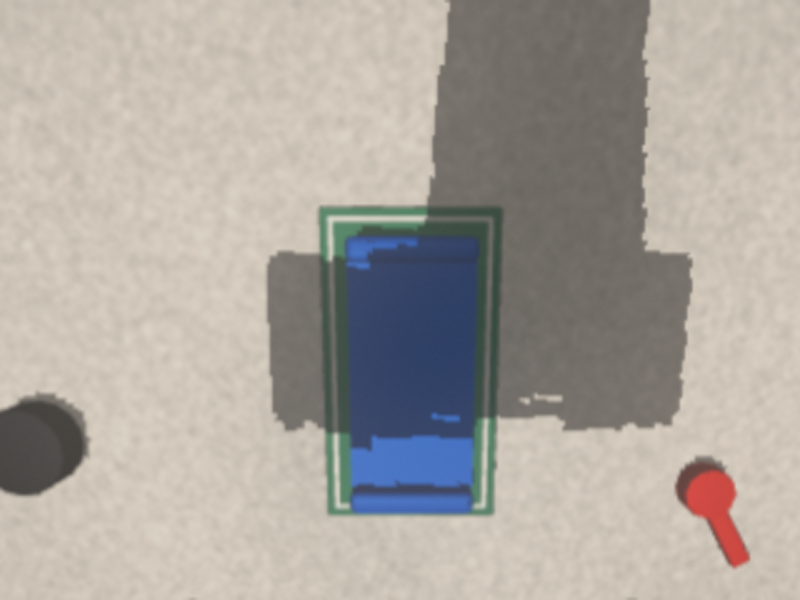

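View pics/side_z.png

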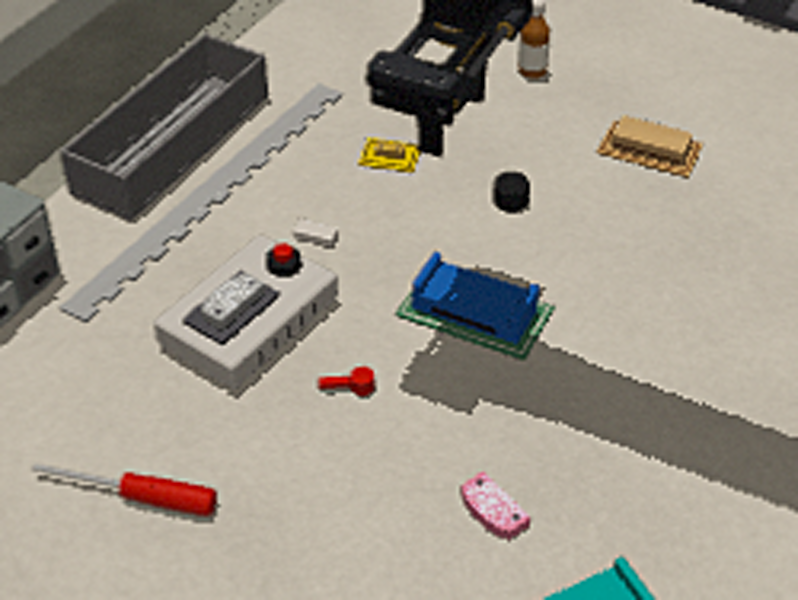

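```bash
python3 - <<'E'
from h import *
c=np.load('wrist_z.npy',allow_pickle=True).item()
def q(p,z): return plane(c,np.array(p,float)/2.5+[159.7,-.3],z)
print("cradle",rect(q([(347,237),(478,237),(472,511),(351,511)],.040)),"mat",rect(q([(319,208),(502,207),(493,514),(328,514)],.004)))
# final: side view of bystanders vs first frame
a=cv2.imread("pics/side0.png"); b=np.load("side_z.npy",allow_pickle=True).item()["frame"][:,:,::-1]
d=cv2.absdiff(a,b).max(2)
print("bottle diff",(d[120:146,350:364]>40).mean(),"straightedge region diff",(d[185:222,205:262]>40).mean())
env.sign_off()
E
```

```text
cradle [462.7  12.4 113.8  52.9   4.8] mat [462.4  11.9 139.3  79.7   4.8]
bottle diff 0.18406593406593408 straightedge region diff 0.03176861071597914
the job is handed in; nothing more can be done
```

```bash
python3 - <<'E'
from h import *
a=cv2.imread("pics/side0.png"); b=np.load("side_z.npy",allow_pickle=True).item()["frame"][:,:,::-1]
im=np.hstack([x[112:152,340:380] for x in(a,b)]); cv2.imwrite("pics/bot.png",cv2.resize(im,None,fx=8,fy=8,interpolation=cv2.INTER_NEAREST))
E
```

```text
(no output)
```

View pics/bot.png

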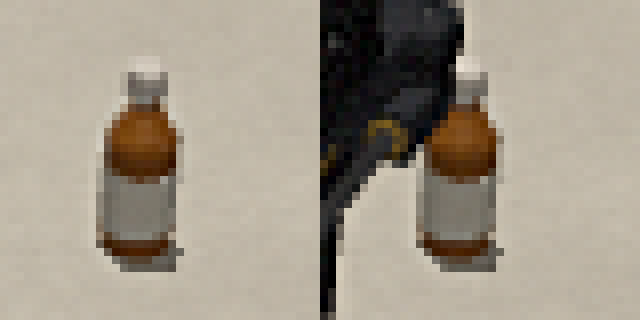

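I took the stack apart from the top down and laid each part on its place: saddle on the yellow mat, insert on the heater plate, block on the cork mat, cradle on the green mat. I then handed the job in at about 52 s. No verdict is reported.

**Last checks, each made from a wrist picture after release:**

| Part | Offset from centre of its place | Angle from its place's long axis |
|---|---|---|
| Saddle | about 1 mm (judged in pixels) | looked parallel, not measured |
| Insert | about 1.5 mm | under 1° |
| Block | about 1 mm | about 0.4° |
| Cradle | under 1 mm | about 0° |

All four lie flat as far as the side view shows. The gripper was open and about 0.2 m up, clear of everything. The highest force I saw was about 11 N, as the insert touched the plate.

**What went wrong or disagreed:**
- **Finger length:** The real finger ends sit about 28 mm behind the stated TCP. My first saddle grasp closed above it without touching anything. Three camera views agreed on the 28 mm, so I used that offset from then on.
- **Mat positions:** The cameras differed by 3–5 mm on the mat centres. I leaned towards the wrist view, so if it is off, the true offsets are a little larger than in the table.
- **Bottle check:** In my last image comparison the bottle area differed by 18%. I looked into it only after handing in. The difference comes from the arm overlapping the bottle in the second picture; the bottle's pixels have not moved. The straightedge area differed by about 3%, and I did not look further there.

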